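# Fill the last bay of a fittings tray and sweep the check bar across

### The arm

A 7-joint arm with a two-finger parallel gripper is mounted at the origin on the work surface. World frame = base frame: x ahead of the robot, y to its left, z up, the work surface at z = 0. Lengths are in m, angles in rad, forces in N, time in s.
With the tool pointing down it reaches from about 0.425 to 0.875 m from the base axis. Payload 8.4 kg.
Tool frame: the origin (TCP) lies on the centre line of the jaws, within the pads' length; the fingertips stand 19 mm ahead of it and the grasp point (between the pads) is the TCP; z points along the fingers, y is the direction in which the jaws open and shut (so a half turn about z gives the same grasp; the last joint's range is limited). The gripper opens to 85 mm and grips with 20 to 120 N. Pads are 22 mm wide; open, the fingers measure 114 mm over their backs; the gripper's body (76 mm by 85 mm) begins 54 mm behind the grasp point. The pads swing forward as they close: fully open they stand 13 mm farther back than shut.
Start: joints at [1.108, 0.333, 0.04, 1.465, -0.013, 1.343, -0.059], TCP at [0.231, -0.607, 0.218] pointing down, gripper open.
Joint ranges: [-2.58, 2.58], [-0.38, 2.09], [-1.3, 1.39], [0.25, 2.4], [-1.5, 4.64], [0.08, 2.09], [-2.65, 2.65]. Speed limits (rad/s): [2.22, 2.22, 2.79, 2.79, 3.14, 3.14, 3.14].

### API

Orientations are given as a rotation vector (axis times angle).
In Python, from station import r gives the robot as it stands. The module is installed in compiled form; this text tells all that it offers.
- The arm moves only by the tool play_rows, never from a script. Its arguments are lists of equal length, an entry for each row: "hand": the opening, from 0 (shut) to 1 (fully open); "xyz": the shift along the tool's x, y, z in mm, a list of three; "spin": the turn about the tool's z in rad. A call has 1 to 8 rows; each row shifts and turns the commanded pose from where the row before left it, along the tool's axes as they then stand; what a row does not reach is not made up. A row lasts 1/10 s, in which the tool goes at most 50 mm and 8.59 degrees, less where a joint would pass 70% of its speed; a pose out of reach is approached as far as the arm can. A call with a gripper value outside its range is refused whole. The fingers move at their own pace and stop on an object; "force" is the grip in N (left out, the last holds). Time passes only in rows, so rows that do not move let the fingers close. It gives the time, the measured TCP pose, the force and the opening at its end, in the units of the state.
- r.get_obs(): the state, without advancing time (a new reading comes with each control period).
- r.snapshot(name): name is "side" or "top" or "wrist"; returns a dict with "image" (384x512x3 uint8, red, green, blue), "range_z" (384x512 float32, m along the optical axis (not along the pixel's ray), 0 where there is no reading), "K" (3x3 intrinsics, pixels), "eye" and "attitude" of the camera in the world. Camera axes: x right, y down, z forward; pixel columns grow to the right and rows downward; lengths in m; the calibration is good to about 2 mm. A picture is of the moment at which its call begins.
- r.finish_job(): hands the job in, once; it reports no verdict.
Trained networks look in the newest picture that a camera, given by its name, has taken for a name from the list of things; names that differ only in an ending like _2 or _b are one class to them, and where a whole thing is asked for, a point or a joint stands for the part that bears it (a point fixed in the world has none). Each returns a list of dicts, best first, with "score" (0 to 1); they miss things now and then, are a little off and sometimes report something else, mostly with a low value. They report only what shows in the picture. A call takes as long as a camera call. They do not tell look-alikes from the thing itself.
- r.recognise(camera, target): "point" ([x, y, z] in m, in the coordinates of the camera as it stood for that picture, good to about 4 mm: the middle of the surface that is visible of it).
- r.regions_of(camera, target): "mask" (384x512 bool, what is visible of it).
The state is a dict: "time_s": time; "joints": joint angles; "joint_vel": joint speeds; "joint_torque": joint torques, N m; "eef_pos": TCP position; "ee_rot": TCP orientation; "wrist_force": force on the tool from outside, world axes, zero at the start; "torque": the same for the moment, N m; "finger_gap": opening from 0.0 (shut) to 1.0 (fully open).
Only numpy, scipy, OpenCV 4.12 (cv2) and the standard library are available. Lean on these libraries where they do the work, as an engineer would, in place of code of your own. Each camera call takes 0.05 s, during which the arm holds its last target.

### The job

Take the post foot that fits the one empty bay of the blue packing tray without sticking up above the rim (the short one on the narrow oblong plate; its look-alikes are too tall or too wide) and lower it into that bay, standing flat on the tray's floor; do not drop it in. Then, with the foot let go, slide the wooden check bar by its knob over the whole tray to its other end, to prove that nothing protrudes.

Things in the scene. Friction and masses are not known exactly. Their poses are not given: they have to be found in the camera images.
- foot_mid (a point): Post foot to pack: bare steel, plate 104 x 44 x 8 mm with an upright hollow square socket (36 x 36 mm) at its middle; 64 mm high in all, 0.3 kg, standing on the bench. Point: its centre, 32 mm up; x along the plate's length, z up. Grip the socket near its top, fingers closing along x (room in the bay). Look-alikes: one 125 mm high, one with a 104 x 104 mm plate, one already packed.
- bay (a point): Empty bay, 130 (x) by 66 mm (y), of the blue tray (fixed, 206 x 286 mm, rim 80 mm above the bench). Point: centre of the bay's floor, 6 mm above the bench; x along its length, z up. Partitions beside it rise 68 mm above its floor, the tray's wall at its -x end 74 mm. Packed things around it stay 8 mm or more below the rim.
- check_bar (a joint): Travel of the wooden check bar (236 mm long across the tray, 30 wide, 18 thick), which slides on guides 1 mm above the rim, in m: 0 at the tray's +y end, 0.25 (its stop) at the -y end; grows as the bar moves towards -y of the bay's axes. Starts between 0 and 0.035. About 1.5 N of friction; stays where it is left.
- bar_knob (a point): Upright round wooden knob on the middle of the check bar, 24 mm in diameter, 50 mm high (the bar's top is 99 mm above the bench, the knob's top 149 mm). Point: on its axis, 23 mm below its top, 27 mm above the bar. Axes as the bay's: the bar slides towards -y.
Things that resemble listed ones, but are neither listed nor needed, are in the scene too. Leave any pink, red or yellow look-alike of the part that bears foot_mid alone.

How it is judged:
By the outcome, as a careful person would: the job done as asked, in the order asked, and still so for the second after the job is handed in, with the robot touching nothing.
It also fails if it takes over 48 s, if anything falls off the work surface, if the arm or the gripper's body presses on something with over 40 N, if the wrist force passes 120 N, or if a joint passes its speed limit or range.

## Working session

There is one attempt and no reset: what is moved stays moved. The work goes in short steps, Python scripts to look and compute and a tool call to move; the robot and the scene stay as the last step left them, time stands still between calls to the robot, and variables do not carry over. Pictures are saved under pics/ and viewed, and the job is handed in when it is done.

Besides the shell and the picture viewer there is one more tool, called after "Call:" as a command line: name --pt "numbers of a row" for each row, then --argument value for the rest. play_rows: Moves the arm, as the interface text tells. Its arguments: {"type":"object","properties":{"hand":{"type":"array"},"xyz":{"type":"array"},"spin":{"type":"array"},"force":{"type":"number"}},"required":["hand","xyz","spin"]}

```bash
mkdir -p pics
python3 - <<'E'
from station import r
import cv2,numpy as np
o=r.get_obs()
for k,v in o.items(): print(k,np.round(v,4).tolist())
for n in("top","side"):
    s=r.snapshot(n); cv2.imwrite(f"pics/{n}0.png",cv2.resize(s["image"][:,:,::-1],(768,576)))
    np.savez(f"{n}0.npz",**s); print(n,s["K"].tolist(),s["eye"],s["attitude"])
    for t in("foot_mid","bay","check_bar","bar_knob"):
        for d in r.recognise(n,t):
            p=np.array(d["point"]);A=np.array(s["attitude"]); 
            print(t,round(d["score"],2),p.round(3), (A@p+s["eye"]).round(3) if A.shape==(3,3) else "")
E
```

```text
time_s 0.0
joints [1.1078, 0.3339, 0.0398, 1.4663, -0.0134, 1.3433, -0.0585]
joint_vel [0.002, 0.0011, -0.0009, 0.0013, 0.0008, -0.0, 0.0022]
joint_torque [-0.0004, -65.856, 1.3654, -40.5572, 0.0169, 0.0127, -0.0001]
eef_pos [0.2311, -0.607, 0.2166]
ee_rot [-3.0882, -0.5681, 0.0006]
wrist_force [0.3779, 0.5716, 0.0874]
torque [0.0002, 0.0157, -0.0253]
finger_gap 1.0012
top [[415.2047247774691, 0.0, 253.27933723012626], [0.0, 415.2047247774691, 190.16687751824318], [0.0, 0.0, 1.0]] [0.31012006 0.07547893 0.97630936] [-2.13792358  2.1959564  -0.14448157]
foot_mid 0.96 [-0.09  -0.018  0.974] 
foot_mid 0.87 [-0.007 -0.152  0.995] 
foot_mid 0.87 [-0.294  0.188  0.951] 
foot_mid 0.56 [-0.176  0.116  0.959] 
bay 0.94 [ 0.259 -0.138  0.936] 
check_bar 0.48 [-0.092 -0.021  0.973] 
bar_knob 0.83 [ 0.158 -0.109  0.9  ] 
side [[441.0994307090716, 0.0, 258.3931253174435], [0.0, 441.0994307090716, 193.78779422458354], [0.0, 0.0, 1.0]] [0.33687792 0.78251489 0.98143486] [-0.20715343  2.90281976 -1.04060285]
foot_mid 0.95 [-0.143  0.044  1.221] 
foot_mid 0.91 [0.151 0.325 0.995] 
foot_mid 0.68 [-0.025  0.13   1.149] 
foot_mid 0.65 [0.104 0.215 1.084] 
bay 0.83 [-0.059 -0.153  1.306] 
check_bar 0.72 [-0.062 -0.129  1.246] 
bar_knob 0.79 [-0.06  -0.128  1.249]
```

```bash
cat > h.py <<'E'
import numpy as np,cv2
from scipy.spatial.transform import Rotation as R
def rot(a):
    a=np.array(a,float); return a if a.shape==(3,3) else R.from_rotvec(a).as_matrix()
def w(s,p): return rot(s["attitude"])@np.array(p)+np.array(s["eye"])
def cloud(s):
    z=s["range_z"];K=s["K"];v,u=np.indices(z.shape)
    P=np.stack([(u-K[0,2])/K[0,0]*z,(v-K[1,2])/K[1,1]*z,z],-1)
    W=P@rot(s["attitude"]).T+np.array(s["eye"]); W[z<=0]=np.nan
    return W
E
python3 - <<'E'
from station import r
from h import *
for n in("top","side"):
    s=dict(np.load(n+"0.npz"))
    for t in("foot_mid","bay","check_bar","bar_knob"):
        for d in r.recognise(n,t): print(n,t,round(d["score"],2),w(s,d["point"]).round(3))
E
```

```text
top foot_mid 0.96 [0.446 0.149 0.01 ]
top foot_mid 0.87 [0.579 0.063 0.006]
top foot_mid 0.87 [0.244 0.359 0.006]
top foot_mid 0.56 [0.312 0.239 0.008]
top bay 0.94 [ 0.55  -0.202  0.067]
top check_bar 0.48 [0.448 0.151 0.012]
top bar_knob 0.83 [ 0.52  -0.1    0.098]
side foot_mid 0.95 [0.587 0.069 0.011]
side foot_mid 0.91 [0.245 0.384 0.006]
side foot_mid 0.68 [0.454 0.163 0.012]
side foot_mid 0.65 [0.311 0.25  0.008]
side bay 0.83 [ 0.533 -0.147  0.07 ]
side check_bar 0.72 [ 0.528 -0.09   0.102]
side bar_knob 0.79 [ 0.527 -0.092  0.098]
```

View pics/top0.png

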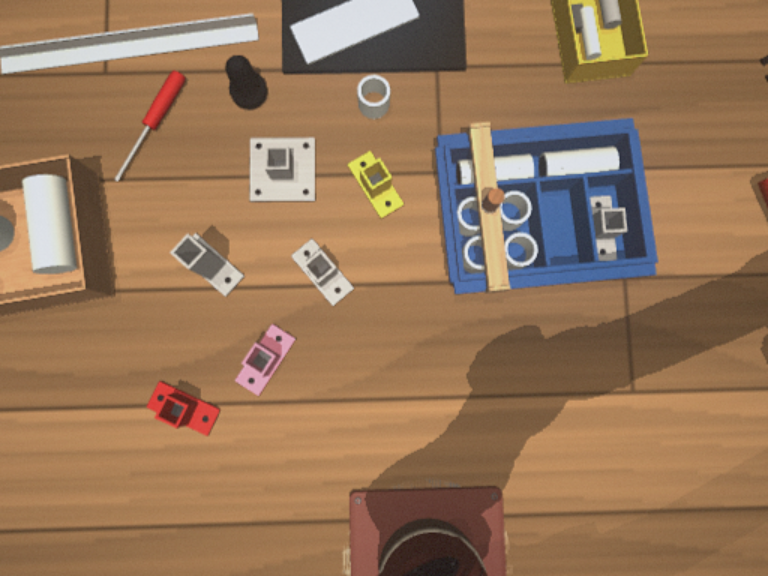

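View pics/side0.png

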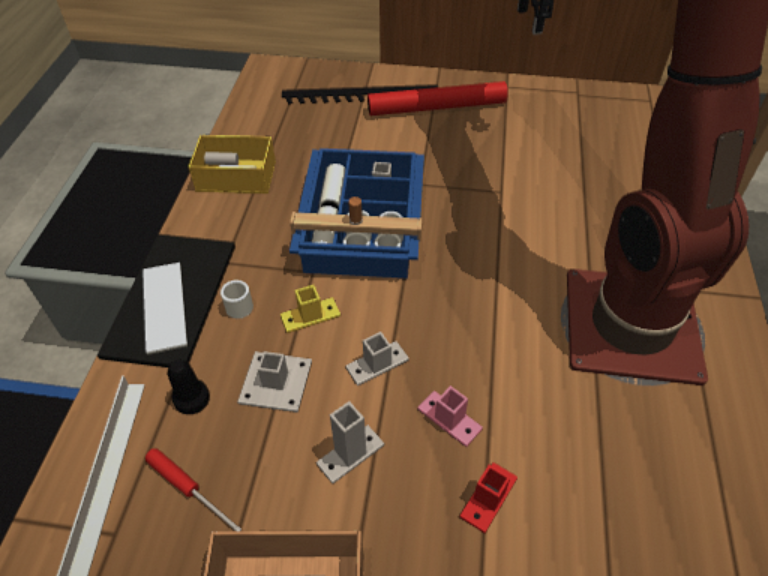

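Run:
```python
from h import *
for n in("top","side"):
    s=dict(np.load(n+"0.npz")); W=cloud(s); x,y,z=W[...,0],W[...,1],W[...,2]
    # target foot
    m=(abs(x-.45)<.09)&(abs(y-.155)<.09)
    hsv=cv2.cvtColor(s["image"],cv2.COLOR_RGB2HSV)
    f=m&(hsv[...,1]<60)&(z>.003)&(z<.08)
    nl,lab,st,c=cv2.connectedComponentsWithStats(f.astype(np.uint8))
    for i in range(1,nl):
        if st[i,4]<40: continue
        q=W[lab==i]; rc=cv2.minAreaRect((q[:,:2]*1000).astype(np.float32)); print(n,"foot",st[i],np.round(rc[0],1),np.round(rc[1],1),round(rc[2],1),"zmax",np.nanpercentile(q[:,2],[5,50,98]).round(4))
        t=q[q[:,2]>.055]
        if len(t)>5: rc=cv2.minAreaRect((t[:,:2]*1000).astype(np.float32)); print(" top",np.round(rc[0],1),np.round(rc[1],1),round(rc[2],1),np.median(t[:,2]))
        p=q[q[:,2]<.015]
        if len(p)>5: rc=cv2.minAreaRect((p[:,:2]*1000).astype(np.float32)); print(" plate",np.round(rc[0],1),np.round(rc[1],1),round(rc[2],1),np.median(p[:,2]))
    b=(hsv[...,0]>100)&(hsv[...,0]<125)&(hsv[...,1]>120)&(abs(x-.53)<.2)&(abs(y+.15)<.25)
    t=W[b&(z>.072)&(z<.088)]
    rc=cv2.minAreaRect((t[:,:2]*1000).astype(np.float32)); print(n,"rim",len(t),np.round(rc[0],1),np.round(rc[1],1),rc[2],np.median(t[:,2]))
    fl=(b&(z<.015)).astype(np.uint8)
    nl,lab,st,c=cv2.connectedComponentsWithStats(fl)
    for i in range(1,nl):
        if st[i,4]<60: continue
        q=W[lab==i]; rc=cv2.minAreaRect((q[:,:2]*1000).astype(np.float32)); print("floor",st[i],np.round(rc[0],1),np.round(rc[1],1),rc[2],np.median(q[:,2]))
    k=W[(abs(x-.53)<.1)&(abs(y+.09)<.1)&(z>.135)&(z<.16)]
    print("knob",len(k),np.nanmedian(k,0), np.nanmin(k,0),np.nanmax(k,0)) if len(k) else 0
    im=s["image"][:,:,::-1]
    if n=="top": cv2.imwrite("pics/topcrop.png",cv2.resize(im[70:210,180:450],None,fx=2.9,fy=2.9,interpolation=cv2.INTER_CUBIC))
```

```text
top foot [194 159  42  45 792] [449.5 150.1] [103.6  43.7] 38.4 zmax [0.005  0.0087 0.0653]
 top [449.  150.1] [36.4 35.7] 38.8 0.0634000213702236
 plate [449.5 150.1] [103.6  43.7] 38.4 0.007779656198282248
top rim 1823 [ 533.7 -187.5] [237.2 304.8] 3.947788715362549 0.07850091474412246
floor [393 124  19  14 127] [ 560.1 -301.6] [33.7 43.6] 2.5244200229644775 0.005589831274317336
floor [361 127  24  47 829] [ 515.2 -228.8] [112.7  45.9] 3.7956483364105225 0.005531332636562025
floor [335 136  11   9  71] [ 541.1 -151.1] [24.9 19.6] 83.9332046508789 0.005692342623160096
floor [339 162  10  11  80] [ 475.7 -156.3] [22.4 24.6] 89.69784545898438 0.005314037014783501
knob 119 [ 0.52581717 -0.09839884  0.14805161] [ 0.515092   -0.11090865  0.13525561] [ 0.53710651 -0.08816925  0.15213819]
side foot [231 221  41  36 737] [449.9 152.5] [102.7  45.2] 37.8 zmax [0.0061 0.0137 0.0661]
 top [450.8 151.4] [36.1 38.2] 37.6 0.06317727574398269
 plate [449.9 152.5] [102.7  45.2] 37.8 0.009109882851171203
side rim 1171 [ 534.1 -180.1] [239.6 301.2] 4.171949863433838 0.0767809932447594
floor [202 178  69   7 200] [526.  -47.1] [200.2  10.2] 4.057401180267334 0.00893142451366441
knob 67 [ 0.52724665 -0.09362528  0.14786069] [ 0.51686352 -0.11008055  0.13523558] [ 0.5402447  -0.08627341  0.15359811]
```

View pics/topcrop.png

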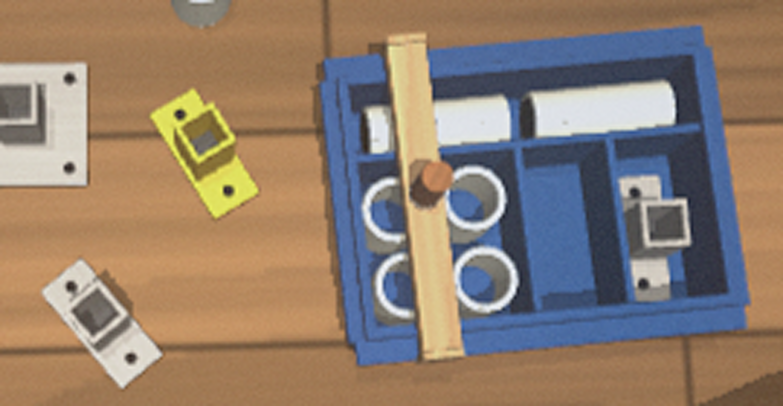

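```bash
cat >> h.py <<'E'
def togo(o,target,yaw=None):
    """tool-axis shift mm to world target; yaw= world angle wanted of tool y (mod pi)"""
    T=R.from_rotvec(o["ee_rot"]).as_matrix()
    d=T.T@(np.array(target)-np.array(o["eef_pos"]))*1000
    ty=np.arctan2(T[1,1],T[0,1]); print("tool x",T[:,0].round(3),"y",T[:,1].round(3),"z",T[:,2].round(4),"yaw_y deg",np.degrees(ty).round(2))
    sp=None
    if yaw is not None:
        e=(np.radians(yaw)-ty+np.pi/2)%np.pi-np.pi/2
        sp=-e  # tool z down
    print("pos",np.round(o["eef_pos"],4),"shift mm",d.round(1),"spin",sp, "j",np.round(o["joints"],2),"F",np.round(o["wrist_force"],1),"gap",round(float(o["finger_gap"]),3),"t",o["time_s"])
E
python3 - <<'E'
from station import r
from h import *
togo(r.get_obs(),[.53,-.22,.33],4)
s=dict(np.load("top0.npz")); W=cloud(s)
a=np.radians(4);ex=np.array([np.cos(a),np.sin(a)]);ey=np.array([-ex[1],ex[0]])
for n in("top","side"):
    s=dict(np.load(n+"0.npz")); W=cloud(s)
    hsv=cv2.cvtColor(s["image"],cv2.COLOR_RGB2HSV);h=hsv[...,0]
    b=(h>100)&(h<125)&(hsv[...,1]>120)&(abs(W[...,0]-.53)<.2)&(abs(W[...,1]+.15)<.25)
    q=W[b]; q=q-[.5335,-.185,0]; u=q[:,:2]@ex; v=q[:,:2]@ey
    m=(q[:,2]>.069)&(q[:,2]<.077)&(u>-.075)&(u<.03)
    print(n,"partition y hist");H,e=np.histogram(v[m],np.arange(-.12,.03,.003));print([(round(1000*(e[i]+.0015)),int(H[i])) for i in range(len(H)) if H[i]>1])
    m=(q[:,2]>.069)&(q[:,2]<.077)&(v>-.075)&(v<-.01)
    H,e=np.histogram(u[m],np.arange(-.12,.12,.003));print("x",[(round(1000*(e[i]+.0015)),int(H[i])) for i in range(len(H)) if H[i]>1])
    m=(q[:,2]>.077)&(q[:,2]<.085)&(abs(v)<.08)
    H,e=np.histogram(u[m],np.arange(-.14,.14,.003));print("rimx",[(round(1000*(e[i]+.0015)),int(H[i])) for i in range(len(H)) if H[i]>1])
    m=(q[:,2]>.077)&(q[:,2]<.085)&(abs(u)<.06)
    H,e=np.histogram(v[m],np.arange(-.18,.18,.003));print("rimy",[(round(1000*(e[i]+.0015)),int(H[i])) for i in range(len(H)) if H[i]>1])
E
```

```text
tool x [0.935 0.356 0.   ] y [ 0.356 -0.935 -0.   ] z [ 0.  0. -1.] yaw_y deg -69.16
pos [ 0.2313 -0.6074  0.2175] shift mm [ 417.  -255.8 -112.5] spin -1.2768136180969005 j [ 1.11  0.33  0.04  1.47 -0.01  1.34 -0.06] F [-0.1 -0.7 -0.4] gap 1.001 t 0.9
top partition y hist
[(-70, 23), (-67, 60), (-64, 33), (2, 40), (5, 61), (8, 16)]
x [(-118, 24), (-115, 22), (-112, 29), (-109, 22), (-106, 24), (-103, 22), (-100, 5), (-94, 5), (-91, 2), (-88, 3), (-85, 4), (-82, 2), (-79, 2), (-76, 3), (-73, 4), (-70, 2), (-67, 3), (-64, 4), (-58, 3), (-55, 5), (-52, 3), (-49, 5), (-46, 2), (-43, 3), (-40, 4), (-37, 5), (-34, 3), (-31, 3), (-28, 3), (-25, 3), (-22, 4), (-19, 3), (-16, 2), (-13, 2), (-10, 5), (-7, 2), (-4, 2), (-1, 3), (2, 2), (5, 2), (8, 2), (11, 6), (14, 3), (17, 4), (20, 4), (23, 5), (26, 3), (29, 6), (32, 3), (35, 5), (38, 39), (41, 20), (98, 2), (107, 18), (110, 22), (113, 23), (116, 21)]
rimx [(-102, 65), (-99, 82), (-96, 81), (-93, 2), (96, 33), (99, 78), (102, 70), (105, 6)]
rimy [(-148, 21), (-145, 67), (-142, 62), (-139, 26), (8, 2), (131, 23), (134, 63), (137, 51)]
side par
[... 180 characters left out ...]
91, 2), (-88, 3), (-79, 3), (-76, 3), (-73, 3), (-70, 3), (-67, 2), (-64, 2), (-61, 2), (-58, 2), (-55, 2), (-52, 4), (-46, 3), (-40, 3), (-37, 3), (-34, 3), (-31, 3), (-25, 2), (-22, 2), (-19, 3), (-16, 2), (-13, 2), (-10, 3), (-7, 3), (-4, 3), (-1, 3), (2, 4), (5, 2), (8, 3), (11, 3), (14, 2), (17, 3), (20, 3), (23, 4), (26, 2), (29, 3), (35, 8), (38, 12), (41, 11), (95, 5), (98, 3), (107, 6), (110, 9), (113, 13), (116, 12)]
rimx [(-102, 11), (-99, 28), (-96, 28), (-93, 9), (-78, 2), (-60, 2), (-9, 2), (-3, 2), (36, 3), (39, 4), (96, 19), (99, 31), (102, 26), (105, 10)]
rimy [(-142, 8), (-139, 31), (-136, 14), (-13, 2), (8, 2), (11, 2), (131, 10), (134, 17), (137, 34), (140, 38), (143, 5)]
```

Call:
play_rows --hand '[1, 1, 1, 1, 1, 1]' --pt "25 -15 -20" --pt "35 -22 -20" --pt "40 -24 -20" --pt "40 -24 -20" --pt "40 -24 -20" --pt "40 -24 -12" --spin '[0, 0, 0, 0, 0, 0]'

```text
time_s: 1.5
eef_pos: [0.3893, -0.4052, 0.3306]
ee_rot: [3.088, 0.568, 0.002]
wrist_force: [1.4, -0.8, -0.4]
finger_gap: 0.999
```

Call:
play_rows --hand '[1, 1, 1, 1, 1, 1, 1, 1]' --pt "40 -25 0" --pt "40 -25 0" --pt "40 -25 0" --pt "40 -25 0" --pt "25 -15 0" --pt "12 -8 0" --pt "0 0 0" --pt "0 0 0" --spin '[0, 0, 0, 0, 0, 0, 0, 0]'

```text
time_s: 2.3
eef_pos: [0.5278, -0.2232, 0.3286]
ee_rot: [3.09, 0.566, -0.001]
wrist_force: [-0.4, -0.4, -0.4]
finger_gap: 1.001
```

Run:
```python
from station import r
from h import *
s=r.snapshot("wrist"); np.savez("wrist1.npz",**s); cv2.imwrite("pics/wrist1.png",cv2.resize(s["image"][:,:,::-1],(768,576)))
print(s["eye"],rot(s["attitude"]).round(3).tolist())
togo(r.get_obs(),[.4497,.151,.20],38.2)
```

```text
[ 0.59295593 -0.19873653  0.48504867] [[0.353, -0.9, -0.258], [-0.936, -0.339, -0.097], [0.0, 0.275, -0.961]]
tool x [ 0.936  0.353 -0.001] y [ 0.353 -0.936  0.001] z [-5.e-04 -8.e-04 -1.e+00] yaw_y deg -69.32
pos [ 0.5275 -0.2237  0.3286] shift mm [  59.6 -378.1  128.4] spin 1.265010183046546 j [ 0.57  0.16 -0.29  1.46  0.05  1.53 -0.92] F [-0.8  0.1  0.2] gap 1.002 t 2.35
```

View pics/wrist1.png

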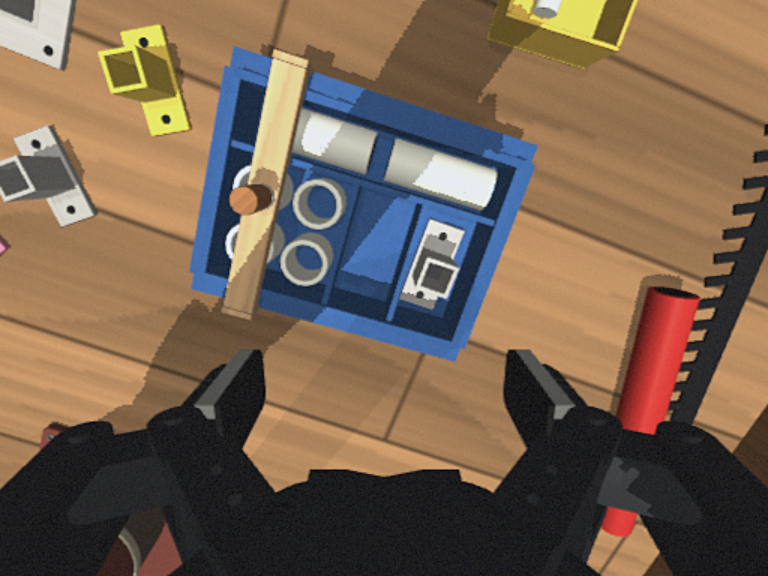

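```bash
cat > bay.py <<'E'
from h import *
import sys
def go(fn,cs=(.5067,-.2174)):
    s=dict(np.load(fn)); W=cloud(s)
    hsv=cv2.cvtColor(s["image"],cv2.COLOR_RGB2HSV);h=hsv[...,0]
    b=(h>100)&(h<125)&(hsv[...,1]>120)&(abs(W[...,0]-.53)<.2)&(abs(W[...,1]+.15)<.25)
    t=W[b&(W[...,2]>.077)&(W[...,2]<.084)]
    q=W[b]
    z=q[:,2]
    for deg in (3.,3.5,4.,4.5,5.):
        a=np.radians(deg);ex=np.array([np.cos(a),np.sin(a)]);ey=np.array([-ex[1],ex[0]])
        d=q[:,:2]-cs; u=d@ex; v=d@ey
        m1=(z>.069)&(z<.0775)&(abs(u)<.06)&(abs(v+.036)<.009)
        m2=(z>.069)&(z<.0775)&(abs(u)<.06)&(abs(v-.036)<.009)
        mx=(z>.069)&(z<.0775)&(abs(v)<.03)&(abs(u-.068)<.009)
        mw=(z>.077)&(z<.084)&(abs(v)<.05)&(abs(u+.069)<.012)
        f=lambda m,c:(len(c[m]),np.round(1000*np.percentile(c[m],[5,50,95]),1).tolist(),"std%.2f"%(1000*c[m].std())) if m.sum()>3 else 0
        print(deg,"p-y",f(m1,v),"p+y",f(m2,v),"p+x",f(mx,u),"wall",f(mw,u))
        print("   slopes deg",[np.degrees(np.polyfit(u[m],v[m],1)[0]).round(2) for m in(m1,m2) if m.sum()>5])
go(sys.argv[1])
E
for f in top0 side0 wrist1; do echo $f; python3 bay.py $f.npz; done
python3 - <<'E'
from h import *
s=dict(np.load("wrist1.npz"));W=cloud(s)
k=W[(abs(W[...,0]-.53)<.05)&(abs(W[...,1]+.09)<.05)&(W[...,2]>.144)&(W[...,2]<.16)]
print(len(k),np.median(k,0),k.min(0),k.max(0))
E
```

```text
top0
3.0 p-y (131, [-39.7, -36.7, -33.6], 'std1.82') p+y (134, [31.3, 34.3, 37.2], 'std1.86') p+x (61, [64.4, 67.2, 69.6], 'std1.61') wall (162, [-74.1, -70.2, -66.4], 'std2.47')
   slopes deg [np.float64(0.74), np.float64(1.05)]
3.5 p-y (131, [-39.7, -36.7, -34.0], 'std1.77') p+y (136, [31.5, 34.4, 37.0], 'std1.79') p+x (59, [64.4, 67.2, 69.6], 'std1.60') wall (163, [-73.9, -70.1, -66.4], 'std2.45')
   slopes deg [np.float64(0.24), np.float64(0.48)]
4.0 p-y (131, [-39.7, -36.8, -34.2], 'std1.77') p+y (136, [31.6, 34.3, 37.2], 'std1.76') p+x (60, [64.4, 67.1, 69.4], 'std1.56') wall (162, [-74.0, -70.2, -66.4], 'std2.43')
   slopes deg [np.float64(-0.26), np.float64(-0.02)]
4.5 p-y (131, [-39.8, -36.8, -34.1], 'std1.82') p+y (136, [31.7, 34.3, 37.2], 'std1.79') p+x (59, [64.6, 66.9, 69.4], 'std1.54') wall (162, [-74.0, -70.2, -66.4], 'std2.46')
   slopes deg [np.float64(-0.79), np.float64(-0.52)]
5.0 p-y (129, [-40.0, -36.9, -33.8], 'std1.92') p+y (136, [31.6, 34.3, 37.5], 'std1.87') p+x (58, [64.7, 67.0, 69.6], 'std1.55') wall (161, [-74.1, -70.3, -66.4], 'std2.50')
   slopes deg [np
[... 1720 characters left out ...]
65.2, 68.0, 70.7], 'std1.76') wall (337, [-72.7, -68.6, -65.0], 'std2.58')
   slopes deg [np.float64(-0.01), np.float64(-0.02)]
4.5 p-y (310, [-39.5, -36.5, -33.8], 'std1.87') p+y (305, [32.2, 35.0, 37.8], 'std1.81') p+x (170, [65.2, 68.0, 70.7], 'std1.78') wall (337, [-72.8, -68.5, -64.9], 'std2.60')
   slopes deg [np.float64(-0.5), np.float64(-0.52)]
5.0 p-y (311, [-39.7, -36.6, -33.6], 'std1.95') p+y (305, [31.9, 35.0, 38.0], 'std1.88') p+x (170, [65.2, 67.9, 70.8], 'std1.81') wall (338, [-72.9, -68.5, -64.7], 'std2.64')
   slopes deg [np.float64(-1.02), np.float64(-1.03)]
307 [ 0.52928312 -0.10045135  0.14896712] [ 0.51768959 -0.11159354  0.14401739] [ 0.54051536 -0.08849695  0.15162879]
```

Call:
play_rows --hand '[1, 1, 1, 1, 1, 1, 1, 1]' --pt "4 -25 0" --pt "7 -40 0" --pt "7 -45 0" --pt "7 -45 0" --pt "7 -45 0" --pt "7 -45 0" --pt "7 -45 0" --pt "7 -45 0" --spin '[0, 0, 0, 0, 0, 0, 0, 0]'

```text
time_s: 3.15
eef_pos: [0.4586, 0.11, 0.329]
ee_rot: [3.09, 0.562, 0.001]
wrist_force: [1.0, -0.0, -0.5]
finger_gap: 0.999
```

Call:
play_rows --hand '[1, 1]' --pt "4 -25 0" --pt "3 -18 0" --spin '[0, 0.1]'

```text
time_s: 3.35
eef_pos: [0.4498, 0.1535, 0.3291]
ee_rot: [3.114, 0.411, 0.002]
wrist_force: [0.3, 0.1, -0.3]
finger_gap: 1.001
```

Run:
```python
from station import r
from h import *
togo(r.get_obs(),[.4497,.151,.20],38.2)
```

```text
tool x [0.966 0.26  0.001] y [ 0.26  -0.966  0.001] z [ 1.1e-03 -4.0e-04 -1.0e+00] yaw_y deg -74.95
pos [0.4498 0.1535 0.3291] shift mm [ -0.9   2.3 129.1] spin 1.1667817618180258 j [ 0.24 -0.04 -0.64  1.66 -0.02  1.51 -1.7 ] F [ 0.3  0.1 -0.3] gap 1.001 t 3.35
```

Call:
play_rows --hand '[1, 1, 1, 1]' --pt "-1 2 10" --pt "0 0 10" --pt "0 0 0" --pt "0 0 0" --spin '[0.1, 0.14, 0.14, 0.14]'

```text
time_s: 3.75
eef_pos: [0.4501, 0.1488, 0.3085]
ee_rot: [3.113, -0.416, -0.0]
wrist_force: [0.2, 1.3, 0.5]
finger_gap: 0.995
```

Run:
```python
from station import r
from h import *
togo(r.get_obs(),[.4497,.151,.20],38.2)
s=r.snapshot("wrist"); np.savez("wrist2.npz",**s); cv2.imwrite("pics/wrist2.png",cv2.resize(s["image"][:,:,::-1],(768,576)))
W=cloud(s);x,y,z=W[...,0],W[...,1],W[...,2]
hsv=cv2.cvtColor(s["image"],cv2.COLOR_RGB2HSV)
f=(np.hypot(x-.45,y-.151)<.07)&(hsv[...,1]<60)&(z>.003)&(z<.08)
for lo,hi in((.003,.015),(.058,.07)):
    q=W[f&(z>lo)&(z<hi)]; rc=cv2.minAreaRect((q[:,:2]*1000).astype(np.float32)); print(len(q),rc,np.median(q[:,2]))
```

```text
tool x [ 0.965 -0.262  0.   ] y [-0.262 -0.965  0.001] z [-1.e-04 -6.e-04 -1.e+00] yaw_y deg -105.21
pos [0.4501 0.1488 0.3085] shift mm [ -0.9  -2.1 108.5] spin 0.6386997651296769 j [ 0.26 -0.04 -0.64  1.7  -0.02  1.47 -2.22] F [0.2 1.3 0.5] gap 0.995 t 3.75
1178 ((450.50848388671875, 150.84364318847656), (103.87300109863281, 43.669403076171875), 38.81521224975586) 0.008345056170445425
256 ((450.4872741699219, 150.986083984375), (36.093299865722656, 35.84873580932617), 38.148048400878906) 0.06390780369164681
```

View pics/wrist2.png

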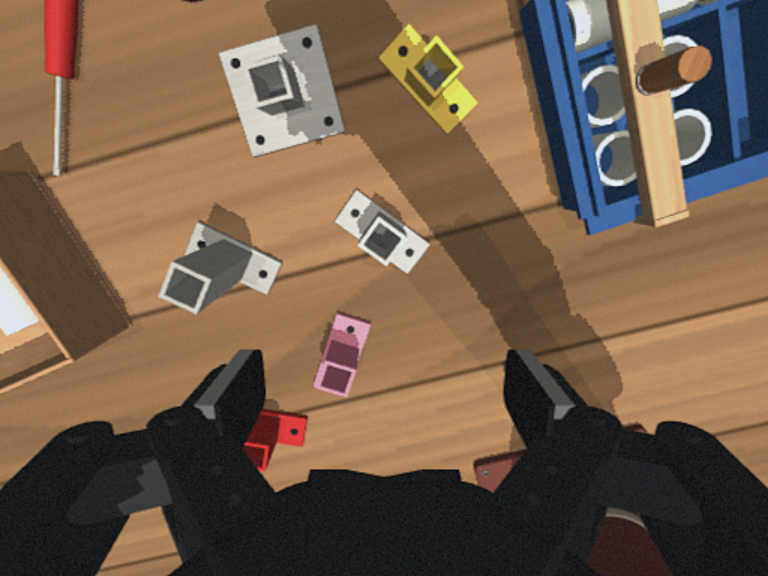

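Call:
play_rows --hand '[1, 1, 1, 1, 1, 1, 1, 1]' --pt "0 0 0" --pt "0 0 0" --pt "0 0 0" --pt "0 0 0" --pt "0 0 0" --pt "0 0 0" --pt "0 0 0" --pt "0 0 0" --spin '[-0.14, -0.14, -0.14, -0.14, -0.14, -0.14, -0.14, -0.14]'

```text
time_s: 4.6
eef_pos: [0.4502, 0.1493, 0.3088]
ee_rot: [2.849, 1.323, 0.0]
wrist_force: [0.4, 0.3, -0.4]
finger_gap: 0.999
```

Call:
play_rows --hand '[1, 1, 1, 1, 1, 1, 1, 1]' --pt "0 0 10" --pt "0 0 10" --pt "0 0 10" --pt "0 0 10" --pt "0 0 10" --pt "0 0 10" --pt "0 0 10" --pt "0 0 10" --spin '[-0.14, -0.14, -0.14, -0.14, -0.14, -0.14, -0.14, -0.14]'

```text
time_s: 5.4
eef_pos: [0.4502, 0.1492, 0.2284]
ee_rot: [1.711, 2.634, -0.0]
wrist_force: [0.5, 0.1, -0.0]
finger_gap: 1.0
```

Call:
play_rows --hand '[1, 1, 1]' --pt "0 0 10" --pt "0 0 10" --pt "0 0 0" --spin '[-0.14, -0.12, 0]'

```text
time_s: 5.7
eef_pos: [0.4495, 0.1492, 0.2076]
ee_rot: [-1.36, -2.831, 0.002]
wrist_force: [-0.8, -1.1, 0.4]
finger_gap: 1.002
```

Run:
```python
from station import r
from h import *
togo(r.get_obs(),[.4504,.1509,.05],38.4)
s=dict(np.load("wrist2.npz"));W=cloud(s);x,y,z=W[...,0],W[...,1],W[...,2]
m=(z>.118)&(z<.13)&(np.hypot(x-.45,y-.26)<.12);q=W[m];print(len(q),np.median(q,0),q.min(0),q.max(0))
s=r.snapshot("wrist"); np.savez("wrist3.npz",**s); cv2.imwrite("pics/wrist3.png",cv2.resize(s["image"][:,:,::-1],(768,576)))
W=cloud(s);x,y,z=W[...,0],W[...,1],W[...,2]
hsv=cv2.cvtColor(s["image"],cv2.COLOR_RGB2HSV)
f=(np.hypot(x-.45,y-.151)<.07)&(hsv[...,1]<60)&(z>.003)&(z<.08)
for lo,hi in((.003,.015),(.058,.07)):
    q=W[f&(z>lo)&(z<hi)]
    if len(q):rc=cv2.minAreaRect((q[:,:2]*1000).astype(np.float32)); print(len(q),rc,np.median(q[:,2]))
```

```text
tool x [-0.625  0.781  0.   ] y [ 0.781  0.625 -0.002] z [-1.6e-03 -7.0e-04 -1.0e+00] yaw_y deg 38.67
pos [0.4495 0.1492 0.2076] shift mm [  0.7   2.1 157.6] spin 0.004653377180743101 j [ 0.21  0.01 -0.62  1.86  0.01  1.27  0.26] F [-0.8 -1.1  0.4] gap 1.002 t 5.7
476 [0.46750834 0.32560195 0.12465185] [0.44113868 0.3010602  0.11807242] [0.4918153  0.35148339 0.12779611]
1876 ((449.9352111816406, 150.06944274902344), (103.58024597167969, 42.782840728759766), 38.61800765991211) 0.0083536023040649
450 ((450.0332336425781, 150.20098876953125), (35.26941680908203, 36.062103271484375), 38.2934455871582) 0.0639793924430885
```

View pics/wrist3.png

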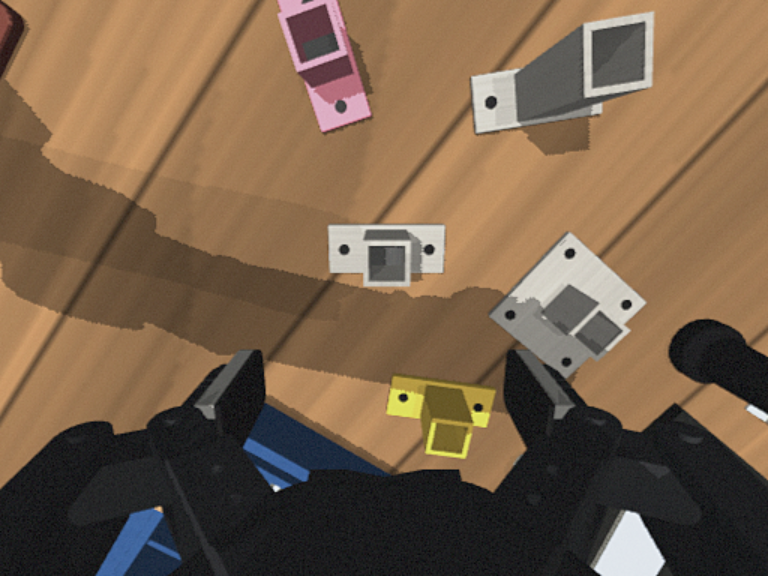

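Call:
play_rows --hand '[1, 1, 1, 1, 1, 1, 1, 1]' --pt "0.5 1.5 20" --pt "0 0 30" --pt "0 0 30" --pt "0 0 30" --pt "0 0 25" --pt "0 0 15" --pt "0 0 7.5" --pt "0 0 0" --spin '[0, 0, 0, 0, 0, 0, 0, 0]'

```text
time_s: 6.55
eef_pos: [0.4506, 0.1518, 0.051]
ee_rot: [-1.366, -2.828, 0.001]
wrist_force: [-0.5, 0.7, -0.4]
finger_gap: 1.003
```

Run:
```python
from station import r
from h import *
togo(r.get_obs(),[.4501,.1504,.05],38.5)
s=r.snapshot("wrist");cv2.imwrite("pics/wrist4.png",cv2.resize(s["image"][:,:,::-1],(768,576)))
```

```text
tool x [-0.622  0.783  0.   ] y [ 0.783  0.622 -0.001] z [-7.e-04 -2.e-04 -1.e+00] yaw_y deg 38.44
pos [0.4506 0.1518 0.051 ] shift mm [-0.8 -1.3  1. ] spin -0.001039616319380654 j [ 0.16  0.2  -0.62  2.04  0.14  0.95  0.13] F [-0.5  0.7 -0.4] gap 1.003 t 6.55
```

View pics/wrist4.png

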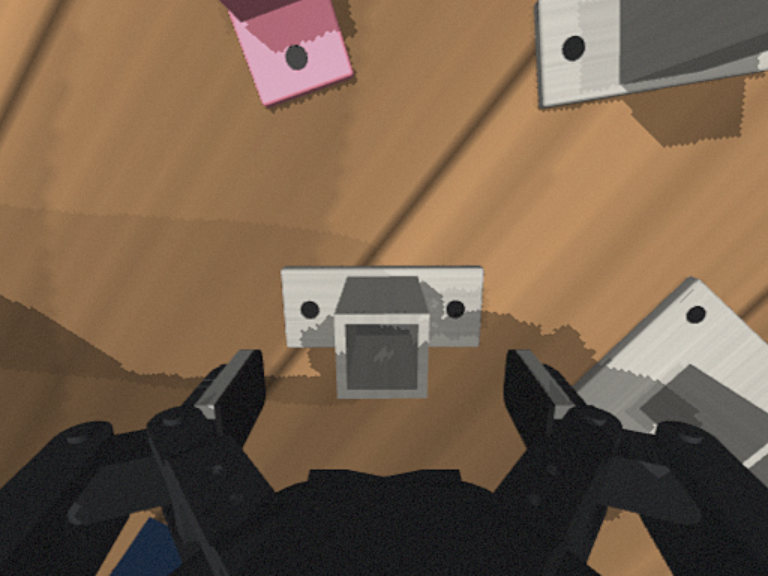

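Call:
play_rows --hand '[0.6, 0.3, 0.2, 0.2, 0.2, 0.2, 0.2, 0.2]' --pt "0 0 0" --pt "0 0 0" --pt "0 0 0" --pt "0 0 0" --pt "0 0 0" --pt "0 0 0" --pt "0 0 0" --pt "0 0 0" --spin '[0, 0, 0, 0, 0, 0, 0, 0]' --force 45

```text
time_s: 7.4
eef_pos: [0.4506, 0.1523, 0.0511]
ee_rot: [-1.363, -2.83, 0.0]
wrist_force: [1.2, 1.2, -0.1]
finger_gap: 0.2
```

Call:
play_rows --hand '[0.2, 0.2, 0.2, 0.2, 0.2, 0.2, 0.2, 0.2]' --pt "0 0 0" --pt "0 0 0" --pt "0 0 -5" --pt "0 0 -15" --pt "0 0 -25" --pt "0 0 -35" --pt "0 0 -35" --pt "0 0 -35" --spin '[0, 0, 0, 0, 0, 0, 0, 0]'

```text
time_s: 8.2
eef_pos: [0.4503, 0.1524, 0.203]
ee_rot: [1.363, 2.83, 0.0]
wrist_force: [0.4, -0.5, 0.3]
finger_gap: 0.202
```

Run:
```python
from station import r
from h import *
togo(r.get_obs(),[.5067,-.2181,.20],4.0)
s=r.snapshot("wrist");cv2.imwrite("pics/wrist5.png",cv2.resize(s["image"][:,:,::-1],(768,576)));np.savez("wrist5.npz",**s)
```

```text
tool x [-0.624  0.782 -0.   ] y [0.782 0.624 0.   ] z [ 3.e-04  2.e-04 -1.e+00] yaw_y deg 38.58
pos [0.4503 0.1524 0.203 ] shift mm [-324.8 -187.     2.9] spin 0.6035173895502569 j [ 0.21  0.02 -0.63  1.87  0.01  1.26  0.25] F [ 0.4 -0.5  0.3] gap 0.202 t 8.2
```

View pics/wrist5.png

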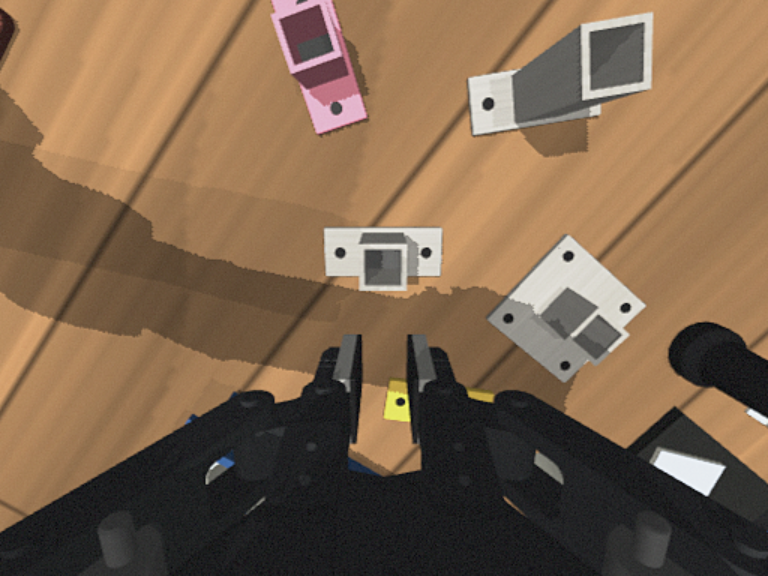

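```bash
cat > foot.py <<'E'
from h import *
def foot(s):
    W=cloud(s);x,y,z=W[...,0],W[...,1],W[...,2]
    hsv=cv2.cvtColor(s["image"],cv2.COLOR_RGB2HSV)
    f=(np.hypot(x-.45,y-.151)<.075)&(hsv[...,1]<60)&(z>.003)&(z<.08)
    for lo,hi in((.003,.015),(.058,.07)):
        q=W[f&(z>lo)&(z<hi)]
        if len(q):rc=cv2.minAreaRect((q[:,:2]*1000).astype(np.float32)); print(len(q),np.round(rc[0],1),np.round(rc[1],1),rc[2],np.median(q[:,2]))
E
python3 - <<'E'
from station import r
from foot import *
s=dict(np.load("wrist5.npz")); foot(s)
o=r.get_obs();A=rot(s["attitude"]);T=rot(o["ee_rot"])
print("cam in tool",T.T@(s["eye"]-o["eef_pos"]), (T.T@A).round(3).tolist())
for k in(-.02,0,.019):
  p=A.T@(o["eef_pos"]+T[:,2]*k-s["eye"]);u=s["K"]@p;print(k,u[:2]/u[2]*1.5,p[2])
# depth around pads
W=cloud(s);L=(W-o["eef_pos"])@T
for (u,v) in[(345,345),(345,400),(350,430),(420,345),(430,400)]:
  print((u,v),s["range_z"][int(v/1.5),int(u/1.5)],L[int(v/1.5),int(u/1.5)].round(3))
t=r.snapshot("top");np.savez("top1.npz",**t);foot(t);cv2.imwrite("pics/top1.png",cv2.resize(t["image"][:,:,::-1],(768,576)))
t=r.snapshot("side");np.savez("side1.npz",**t);cv2.imwrite("pics/side1.png",cv2.resize(t["image"][:,:,::-1],(768,576)))
E
```

```text
1918 [449.7 150.4] [103.7  42.9] 38.53612518310547 0.008348670478398879
464 [449.9 149.9] [35.5 36.2] 38.53766632080078 0.06406209444149805
cam in tool [ 0.06981277 -0.00211521 -0.1511072 ] [[-0.002, -0.962, -0.272], [1.0, -0.0, -0.006], [0.006, -0.272, 0.962]]
-0.02 [392.16346452 371.54910251] 0.14514597536342586
0 [391.46931933 347.91059818] 0.16439014596979848
0.019 [390.94534902 330.06724972] 0.1826721080458525
(345, 345) 0.14084607 [ 0.011 -0.017 -0.021]
(345, 400) 0.108827196 [ 0.01  -0.013 -0.055]
(350, 430) 0.12172422 [-0.005 -0.013 -0.046]
(420, 345) 0.1405948 [ 0.011  0.01  -0.022]
(430, 400) 0.106317095 [ 0.012  0.009 -0.057]
```

View pics/side1.png

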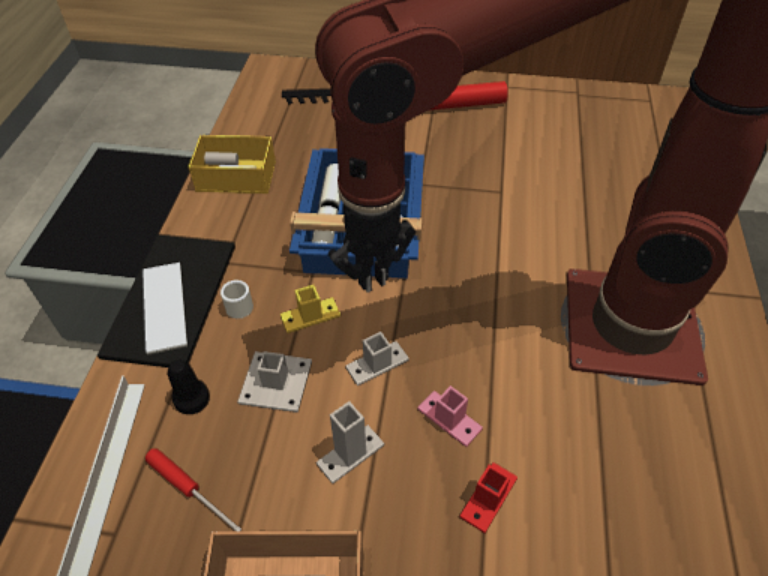

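View pics/top1.png

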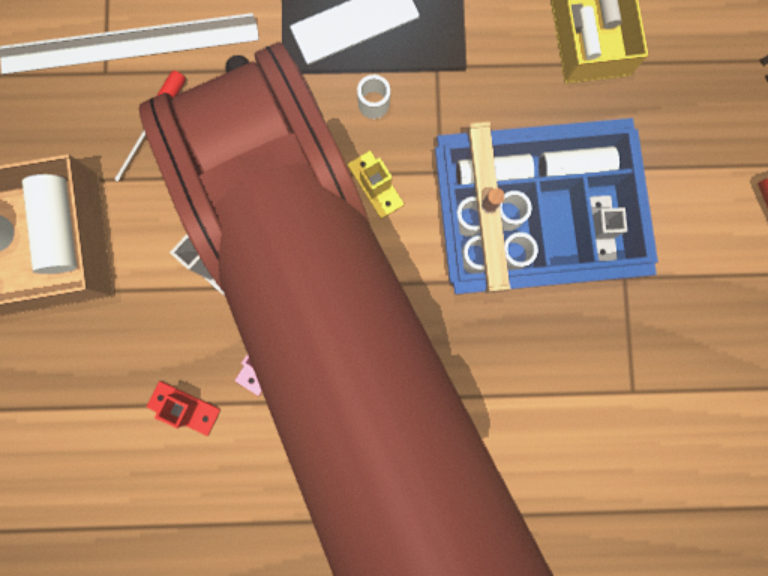

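Run:
```python
from station import r
from h import *
o=r.get_obs();T=rot(o["ee_rot"])
for n in("side1","wrist5"):
    s=dict(np.load(n+".npz"));W=cloud(s);L=(W-o["eef_pos"])@T
    m=(abs(L[...,0])<.05)&(abs(L[...,1])<.06)&(L[...,2]>-.12)&(L[...,2]<.06)
    q=L[m];print(n,len(q),"max z",np.sort(q[:,2])[-8:].round(4))
    H,e=np.histogram(q[:,2],np.arange(-.1,.05,.01));print(dict(zip(e.round(2),H)))
    t=q[q[:,2]>q[:,2].max()-.02]; print(t.mean(0),t.min(0),t.max(0))
s=dict(np.load("side1.npz"));im=s["image"][130:215,200:300,::-1];cv2.imwrite("pics/sidecrop.png",cv2.resize(im,None,fx=6,fy=6))
```

```text
side1 976 max z [-0.0213 -0.0209 -0.0195 -0.0187 -0.0182 -0.0182 -0.0176 -0.0168]
{np.float64(-0.1): np.int64(123), np.float64(-0.09): np.int64(100), np.float64(-0.08): np.int64(130), np.float64(-0.07): np.int64(98), np.float64(-0.06): np.int64(44), np.float64(-0.05): np.int64(51), np.float64(-0.04): np.int64(50), np.float64(-0.03): np.int64(39), np.float64(-0.02): np.int64(6), np.float64(-0.01): np.int64(0), np.float64(-0.0): np.int64(0), np.float64(0.01): np.int64(0), np.float64(0.02): np.int64(0), np.float64(0.03): np.int64(0), np.float64(0.04): np.int64(0)}
[ 0.00544554  0.00123281 -0.02830024] [-0.00844157 -0.02036596 -0.03624906] [ 0.01268162  0.02278777 -0.0168278 ]
wrist5 46482 max z [-0.0174 -0.0173 -0.0172 -0.0171 -0.0171 -0.017  -0.017  -0.0164]
{np.float64(-0.1): np.int64(10011), np.float64(-0.09): np.int64(7424), np.float64(-0.08): np.int64(4306), np.float64(-0.07): np.int64(4353), np.float64(-0.06): np.int64(1291), np.float64(-0.05): np.int64(606), np.float64(-0.04): np.int64(583), np.float64(-0.03): np.int64(466), np.float64(-0.02): np.int64(76), np.float64(-0.01): np.int64(0), np.float64(-0.0): np.int64(0), np.float64(0.01): np.int64(0), np.float64(0.02): np.int64(0), np.float64(0.03): np.int64(0), np.float64(0.04): np.int64(0)}
[ 0.00766419 -0.0021423  -0.0277758 ] [-0.01104157 -0.02428164 -0.03636803] [ 0.01198288  0.02013935 -0.0163864 ]
```

View pics/sidecrop.png

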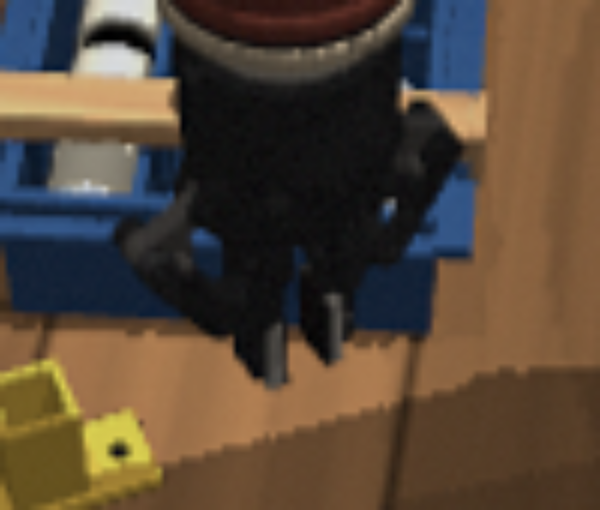

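Run:
```python
from station import r
from h import *
togo(r.get_obs(),[.4500,.1504,.012],38.5)
```

```text
tool x [-0.623  0.782 -0.002] y [0.782 0.623 0.004] z [ 4.7e-03  7.0e-04 -1.0e+00] yaw_y deg 38.56
pos [0.4519 0.1529 0.2037] shift mm [ -0.3  -3.8 191.7] spin 0.0010751423461516918 j [ 0.21  0.02 -0.63  1.87  0.01  1.26  0.25] F [-0.  -0.2 -0.7] gap 0.197 t 8.35
```

Call:
play_rows --hand '[1, 1, 1, 1, 1, 1, 1, 1]' --pt "-1 -2 0" --pt "0 0 5" --pt "0 0 20" --pt "0 0 30" --pt "0 0 30" --pt "0 0 30" --pt "0 0 20" --pt "0 0 15" --spin '[0, 0, 0, 0, 0, 0, 0, 0]'

```text
time_s: 9.15
eef_pos: [0.4477, 0.1498, 0.0482]
ee_rot: [-1.361, -2.827, 0.003]
wrist_force: [-0.1, 0.3, 0.1]
finger_gap: 0.996
```

Call:
play_rows --hand '[1, 1, 1, 1]' --pt "0 0 15" --pt "0 0 15" --pt "0 0 11" --pt "0 0 0" --spin '[0, 0, 0, 0]'

```text
time_s: 9.55
eef_pos: [0.4479, 0.1498, 0.0081]
ee_rot: [-1.362, -2.828, 0.003]
wrist_force: [0.3, -1.0, 0.3]
finger_gap: 1.002
```

Run:
```python
from station import r
from h import *
togo(r.get_obs(),[.4500,.1504,.012],38.5)
s=r.snapshot("wrist");cv2.imwrite("pics/wrist6.png",cv2.resize(s["image"][:,:,::-1],(768,576)))
```

```text
tool x [-0.624  0.782  0.002] y [ 0.782  0.624 -0.003] z [-3.9e-03 -5.0e-04 -1.0e+00] yaw_y deg 38.58
pos [0.4479 0.1498 0.0081] shift mm [-0.9  2.  -3.9] spin 0.0013359314706749004 j [ 0.15  0.27 -0.61  2.07  0.2   0.86  0.09] F [ 0.3 -1.   0.3] gap 1.002 t 9.55
```

View pics/wrist6.png

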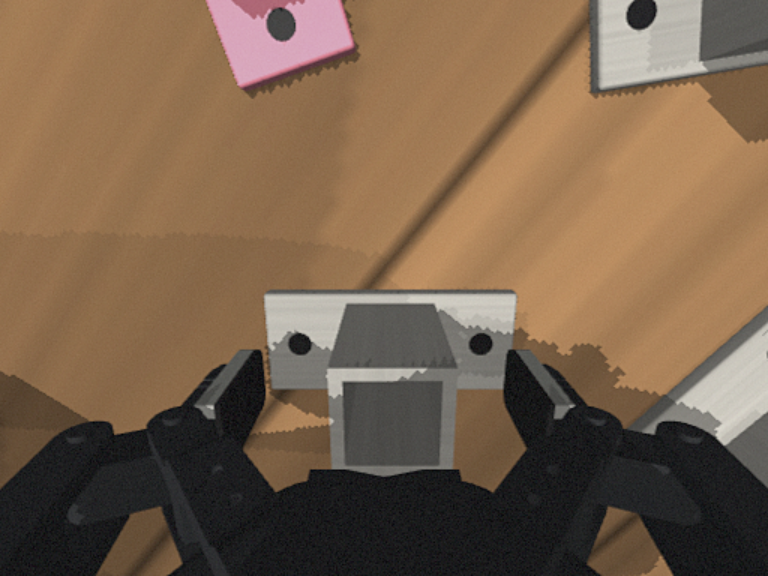

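Call:
play_rows --hand '[1, 0.8, 0.6, 0.4, 0.3, 0.3, 0.3, 0.3]' --pt "-0.5 2 -5" --pt "0 0 0" --pt "0 0 0" --pt "0 0 0" --pt "0 0 0" --pt "0 0 0" --pt "0 0 0" --pt "0 0 0" --spin '[0, 0, 0, 0, 0, 0, 0, 0]' --force 45

```text
time_s: 10.4
eef_pos: [0.4516, 0.1509, 0.0155]
ee_rot: [1.364, 2.83, -0.001]
wrist_force: [-1.7, -0.5, 6.2]
finger_gap: 0.418
```

Run:
```python
from station import r
from h import *
togo(r.get_obs(),[.4500,.1504,.012],38.5)
s=r.snapshot("wrist");cv2.imwrite("pics/wrist7.png",cv2.resize(s["image"][:,:,::-1],(768,576)))
```

```text
tool x [-0.623  0.782 -0.   ] y [ 0.782  0.623 -0.   ] z [ 1.e-04 -4.e-04 -1.e+00] yaw_y deg 38.55
pos [0.4516 0.1509 0.0155] shift mm [ 0.6 -1.6  3.5] spin 0.0008657055569387673 j [ 0.15  0.26 -0.62  2.06  0.19  0.87  0.09] F [-1.7 -0.5  6.2] gap 0.418 t 10.4
```

View pics/wrist7.png

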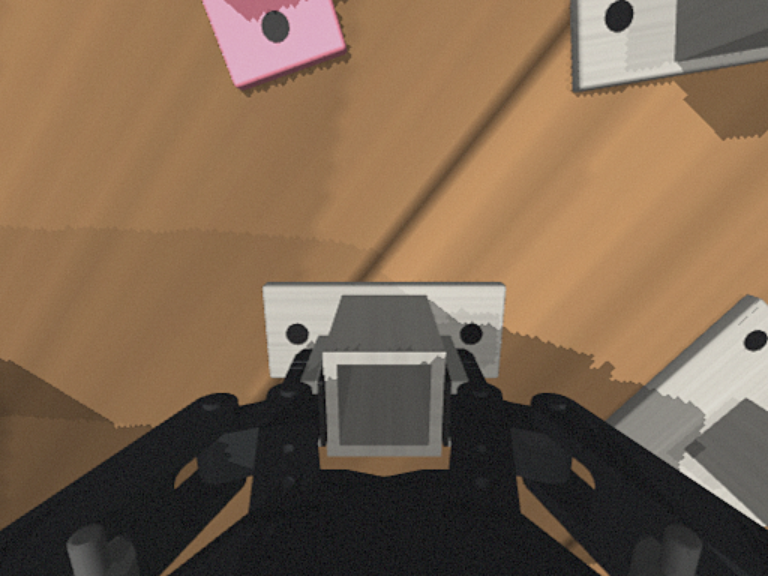

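Call:
play_rows --hand '[0.3, 0.3, 0.3, 0.3, 0.3, 0.3, 0.3, 0.3]' --pt "0 0 -5" --pt "0 0 -15" --pt "0 0 -30" --pt "0 0 -40" --pt "0 0 -40" --pt "0 0 -40" --pt "0 0 -30" --pt "0 0 -15" --spin '[0, 0, 0, 0, 0, 0, 0, 0]' --force 60

```text
time_s: 11.25
eef_pos: [0.452, 0.1516, 0.233]
ee_rot: [1.362, 2.828, 0.003]
wrist_force: [0.7, 0.8, -3.5]
finger_gap: 0.417
```

Run:
```python
from station import r
from h import *
togo(r.get_obs(),[.5067,-.2181,.23],4.0)
```

```text
tool x [-0.624  0.782 -0.002] y [0.782 0.624 0.003] z [ 3.1e-03  5.0e-04 -1.0e+00] yaw_y deg 38.58
pos [0.452  0.1516 0.233 ] shift mm [-323.1 -187.8    3. ] spin 0.6034914232250831 j [ 0.23 -0.   -0.63  1.82  0.    1.32  0.27] F [ 0.7  0.8 -3.5] gap 0.417 t 11.25
```

Call:
play_rows --hand '[0.3, 0.3, 0.3, 0.3, 0.3, 0.3, 0.3, 0.3]' --pt "-25 -15 0" --pt "-40 -23 0" --pt "-40 -23 0" --pt "-40 -23 0" --pt "-40 -23 0" --pt "-40 -23 0" --pt "-40 -23 0" --pt "-35 -21 0" --spin '[0, 0, 0, 0, 0, 0, 0, 0]'

```text
time_s: 12.05
eef_pos: [0.5019, -0.1942, 0.2297]
ee_rot: [-1.364, -2.829, 0.0]
wrist_force: [0.0, -0.2, -3.9]
finger_gap: 0.408
```

Call:
play_rows --hand '[0.3, 0.3, 0.3, 0.3, 0.3, 0.3, 0.3, 0.3]' --pt "-23 -14 0" --pt "0 0 0" --pt "0 0 0" --pt "0 0 0" --pt "0 0 0" --pt "0 0 0" --pt "0 0 0" --pt "0 0 0" --spin '[0.05, 0.1, 0.12, 0.12, 0.11, 0.08, 0.023, 0]'

```text
time_s: 12.85
eef_pos: [0.5058, -0.2181, 0.2299]
ee_rot: [-2.141, -2.298, -0.0]
wrist_force: [0.4, 0.1, -3.5]
finger_gap: 0.417
```

```bash
python3 - <<'E'
from station import r
from h import *
s=r.snapshot("wrist");cv2.imwrite("pics/wrist8.png",cv2.resize(s["image"][:,:,::-1],(768,576)));np.savez("wrist8.npz",**s)
t=r.snapshot("side");cv2.imwrite("pics/side2.png",cv2.resize(t["image"][:,:,::-1],(768,576)));np.savez("side2.npz",**t)
o=r.get_obs();togo(o,[.5067,-.2181,.23],4.0)
for n,s in(("w",s),("s",t)):
    W=cloud(s);hsv=cv2.cvtColor(s["image"],cv2.COLOR_RGB2HSV);T=rot(o["ee_rot"])
    L=(W-o["eef_pos"])@T
    m=(abs(L[...,0])<.05)&(abs(L[...,1])<.07)&(L[...,2]>-.06)&(L[...,2]<.04)&(hsv[...,2]>110)
    q=L[m];
    if len(q)<10: continue
    top=q[q[:,2]<-.035]
    print(n,len(q),"all",np.percentile(q,[1,99],axis=0).round(4).tolist())
    p=W[m];H,e=np.histogram(q[:,2],np.arange(-.06,.04,.005));print(H)
E
python3 bay.py wrist8.npz | grep -A1 '^4.0'
```

```text
tool x [-0.072  0.997  0.   ] y [ 0.997  0.072 -0.   ] z [-2.e-04  3.e-04 -1.e+00] yaw_y deg 4.11
pos [ 0.5059 -0.2183  0.23  ] shift mm [0.1 0.9 0. ] spin 0.001927148104458265 j [ 0.54  0.14 -0.24  1.68  0.03  1.33  0.37] F [-1.2 -0.2 -4.5] gap 0.413 t 12.95
w 6725 all [[-0.0187, -0.0514, -0.0521], [0.0221, 0.0503, 0.009]]
[   4  105 2114    5    9   10    9   13    5    2    3    1    2 4439
    4    0    0    0    0]
s 90 all [[-0.0211, -0.0521, -0.0504], [0.023, 0.0503, 0.0098]]
[ 0  3  8  0  0  0  0  0  0  0  0  0  3 75  1  0  0  0  0]
4.0 p-y 0 p+y (626, [31.5, 34.8, 37.3], 'std1.95') p+x (231, [64.6, 67.1, 70.2], 'std1.88') wall (436, [-72.8, -69.0, -65.3], 'std2.47')
   slopes deg [np.float64(-0.02)]
```

View pics/wrist8.png

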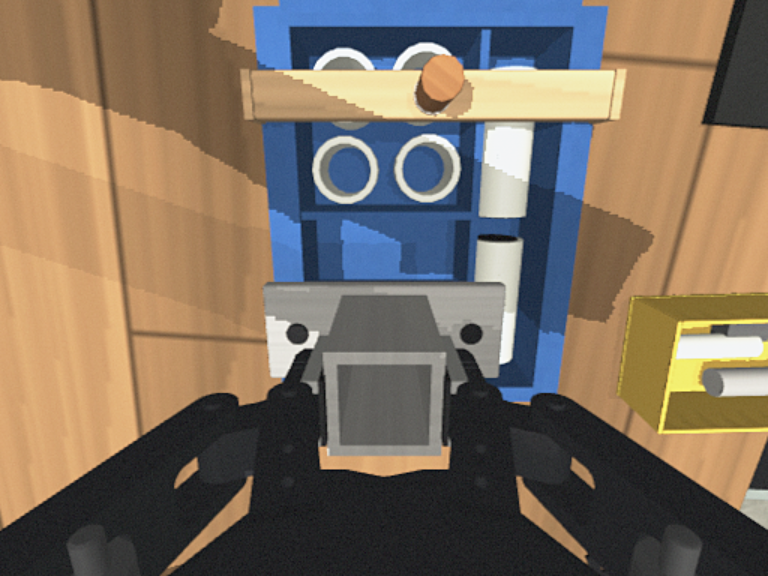

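View pics/side2.png

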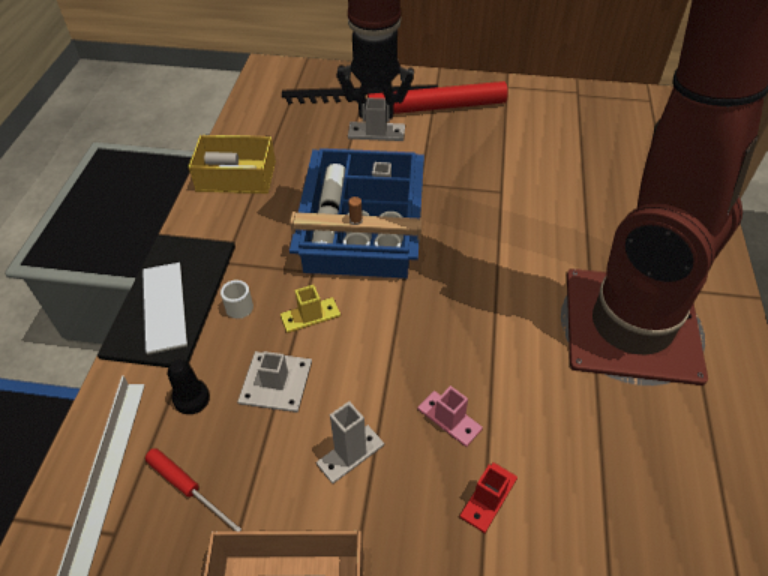

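Call:
play_rows --hand '[0.3, 0.3, 0.3, 0.3, 0.3, 0.3, 0.3]' --pt "-1 1 5" --pt "0 0 20" --pt "0 0 30" --pt "0 0 30" --pt "0 0 25" --pt "0 0 10" --pt "0 0 0" --spin '[0, 0, 0, 0, 0, 0, 0]'

```text
time_s: 13.65
eef_pos: [0.506, -0.2193, 0.1087]
ee_rot: [-2.14, -2.296, 0.001]
wrist_force: [-0.2, 0.5, -2.7]
finger_gap: 0.414
```

```bash
python3 - <<'E'
from station import r
from h import *
s=r.snapshot("wrist");cv2.imwrite("pics/wrist9.png",cv2.resize(s["image"][:,:,::-1],(768,576)));np.savez("wrist9.npz",**s)
o=r.get_obs();togo(o,[.5067,-.2181,.0215],4.0)
s=r.snapshot("side");cv2.imwrite("pics/side3.png",cv2.resize(s["image"][60:180,170:310,::-1],None,fx=5,fy=5))
E
python3 bay.py wrist9.npz | grep -A1 '^4.0'
```

```text
tool x [-0.07   0.998  0.   ] y [ 0.998  0.07  -0.   ] z [-4.e-04  3.e-04 -1.e+00] yaw_y deg 4.02
pos [ 0.5069 -0.2196  0.1102] shift mm [ 1.5 -0.1 88.7] spin 0.0003324088504821354 j [ 0.54  0.23 -0.24  1.82  0.06  1.09  0.35] F [ 0.2  0.4 -2.9] gap 0.413 t 13.7
4.0 p-y (57, [-40.6, -39.2, -36.4], 'std1.26') p+y (1503, [31.9, 34.8, 37.3], 'std1.81') p+x (744, [64.6, 67.0, 70.3], 'std1.95') wall (1582, [-72.7, -68.7, -65.1], 'std2.53')
   slopes deg [np.float64(0.24), np.float64(-0.05)]
```

View pics/wrist9.png

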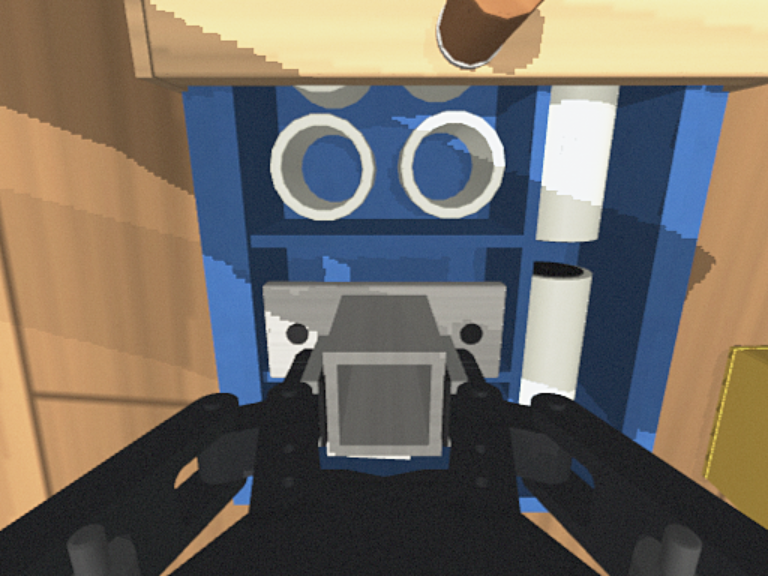

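View pics/side3.png

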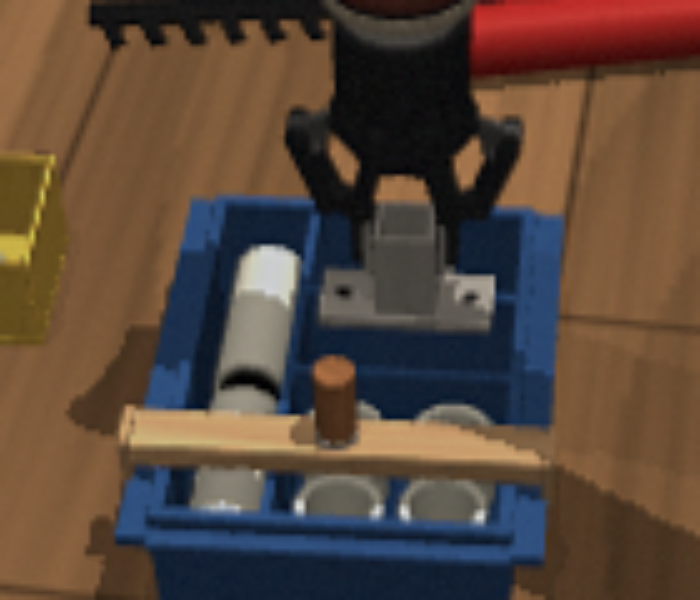

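Call:
play_rows --hand '[0.3, 0.3, 0.3, 0.3, 0.3, 0.3]' --pt "0.5 0 10" --pt "0 0 15" --pt "0 0 15" --pt "0 0 15" --pt "0 0 10" --pt "0 0 0" --spin '[0, 0, 0, 0, 0, 0]'

```text
time_s: 14.35
eef_pos: [0.5056, -0.2185, 0.043]
ee_rot: [-2.14, -2.295, 0.002]
wrist_force: [-0.7, 1.5, -5.2]
finger_gap: 0.416
```

Call:
play_rows --hand '[0.3, 0.3, 0.3, 0.3, 0.3, 0.3]' --pt "0 0 7" --pt "0 0 5" --pt "0 0 3" --pt "0 0 2" --pt "0 0 2" --pt "0 0 0" --spin '[0, 0, 0, 0, 0, 0]'

```text
time_s: 14.95
eef_pos: [0.5068, -0.219, 0.026]
ee_rot: [-2.142, -2.298, 0.0]
wrist_force: [-0.1, -0.0, -4.1]
finger_gap: 0.411
```

Creep until contact.

Call:
play_rows --hand '[0.3, 0.3, 0.3]' --pt "0 0 1.5" --pt "0 0 1.5" --pt "0 0 0" --spin '[0, 0, 0]'

```text
time_s: 15.25
eef_pos: [0.5068, -0.219, 0.023]
ee_rot: [-2.142, -2.298, 0.0]
wrist_force: [0.6, 0.6, -4.2]
finger_gap: 0.412
```

Call:
play_rows --hand '[0.3, 0.3]' --pt "0 0 1" --pt "0 0 0" --spin '[0, 0]'

```text
time_s: 15.45
eef_pos: [0.5068, -0.219, 0.022]
ee_rot: [-2.142, -2.298, 0.0]
wrist_force: [-1.2, 0.0, -3.4]
finger_gap: 0.418
```

Call:
play_rows --hand '[0.3, 0.3]' --pt "0 0 1" --pt "0 0 0" --spin '[0, 0]'

```text
time_s: 15.65
eef_pos: [0.507, -0.2191, 0.0216]
ee_rot: [2.142, 2.298, 0.0]
wrist_force: [-1.9, 0.7, 1.9]
finger_gap: 0.415
```

Call:
play_rows --hand '[0.3, 0.3]' --pt "0 0 1" --pt "0 0 0" --spin '[0, 0]'

```text
time_s: 15.85
eef_pos: [0.507, -0.2191, 0.0216]
ee_rot: [2.142, 2.298, -0.0]
wrist_force: [-7.0, 3.8, 14.9]
finger_gap: 0.41
```

Call:
play_rows --hand '[0.3, 0.45, 0.55, 0.65, 0.65, 0.65]' --pt "0 0 -1.2" --pt "0 0 0" --pt "0 0 0" --pt "0 0 0" --pt "0 0 0" --pt "0 0 0" --spin '[0, 0, 0, 0, 0, 0]'

```text
time_s: 16.45
eef_pos: [0.5069, -0.2191, 0.0213]
ee_rot: [-2.142, -2.298, -0.0]
wrist_force: [-0.0, 0.3, 0.2]
finger_gap: 0.648
```

Call:
play_rows --hand '[0.65, 0.65, 0.65, 0.65, 0.65, 0.65, 0.65, 0.65]' --pt "0 0 -3" --pt "0 0 -10" --pt "0 0 -20" --pt "0 0 -30" --pt "0 0 -40" --pt "0 0 -40" --pt "0 0 -30" --pt "0 0 -10" --spin '[0, 0, 0, 0, 0, 0, 0, 0]'

```text
time_s: 17.25
eef_pos: [0.5085, -0.2195, 0.2091]
ee_rot: [2.138, 2.294, 0.003]
wrist_force: [0.4, -0.5, 0.4]
finger_gap: 0.648
```

Run:
```python
from station import r
from h import *
s=r.snapshot("wrist");cv2.imwrite("pics/wrist10.png",cv2.resize(s["image"][:,:,::-1],(768,576)));np.savez("wrist10.npz",**s)
t=r.snapshot("top");cv2.imwrite("pics/top2.png",cv2.resize(t["image"][:,:,::-1],(768,576)))
W=cloud(s);x,y,z=W[...,0],W[...,1],W[...,2]
hsv=cv2.cvtColor(s["image"],cv2.COLOR_RGB2HSV)
f=(np.hypot(x-.506,y+.218)<.075)&(hsv[...,1]<60)
for lo,hi in((.008,.022),(.06,.08)):
    q=W[f&(z>lo)&(z<hi)]
    if len(q):rc=cv2.minAreaRect((q[:,:2]*1000).astype(np.float32)); print(len(q),np.round(rc[0],1),np.round(rc[1],1),rc[2],np.percentile(q[:,2],[5,50,95]).round(4))
m=(z>.144)&(z<.16)&(abs(x-.53)<.06)&(abs(y+.1)<.06);k=W[m];print("knob",len(k),np.median(k,0).round(4),k.min(0).round(4),k.max(0).round(4))
togo(r.get_obs(),[.528,-.03,.23],4.0)
```

```text
2142 [ 507.5 -217.7] [104.9 143.5] 1.6923891305923462 [0.0125 0.0143 0.0162]
804 [ 489.2 -229.3] [ 71.9 125.5] 1.5989443063735962 [0.0625 0.0698 0.0711]
knob 930 [ 0.5281 -0.1005  0.1491] [ 0.5166 -0.1121  0.1441] [ 0.5401 -0.0886  0.1515]
tool x [-0.07   0.998 -0.002] y [0.998 0.07  0.003] z [ 0.0033 -0.0014 -1.    ] yaw_y deg 4.01
pos [ 0.5078 -0.2194  0.2065] shift mm [187.4  33.5 -23.7] spin 0.00013817087852308063 j [ 0.54  0.15 -0.24  1.71  0.04  1.28  0.37] F [-0.4 -0.5 -0.3] gap 0.651 t 17.35
```

View pics/wrist10.png

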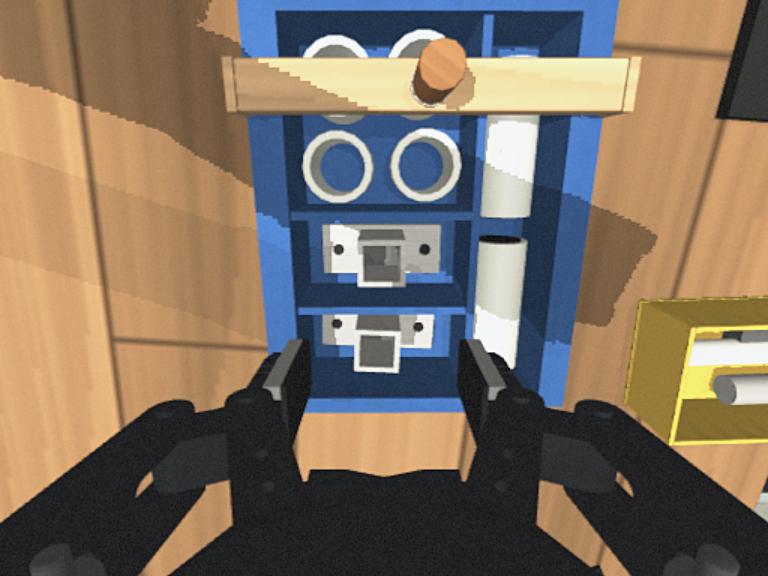

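Call:
play_rows --hand '[0.65, 0.65, 0.65, 0.65, 0.65, 0.65]' --pt "15 4 0" --pt "30 7 0" --pt "35 9 0" --pt "27 6 0" --pt "10 2.5 0" --pt "0 0 0" --spin '[0, 0, 0, 0, 0, 0]'

```text
time_s: 17.95
eef_pos: [0.5268, -0.0981, 0.2031]
ee_rot: [-2.137, -2.3, 0.001]
wrist_force: [-0.7, -0.5, 0.1]
finger_gap: 0.647
```

Call:
play_rows --hand '[0.65, 0.65, 0.65, 0.65, 0.65, 0.65]' --pt "0 0 10" --pt "0 0 15" --pt "0 0 10" --pt "0 0 0" --pt "0 0 0" --pt "0 0 0" --spin '[0, 0, 0, 0, 0, 0]'

```text
time_s: 18.55
eef_pos: [0.5274, -0.1006, 0.1697]
ee_rot: [2.142, 2.297, 0.001]
wrist_force: [0.7, -0.0, -0.1]
finger_gap: 0.65
```

Run:
```python
from station import r
from h import *
s=r.snapshot("wrist");cv2.imwrite("pics/wrist11.png",cv2.resize(s["image"][:,:,::-1],(768,576)))
W=cloud(s);x,y,z=W[...,0],W[...,1],W[...,2]
m=(z>.144)&(z<.153)&(abs(x-.53)<.03)&(abs(y+.1)<.03);k=W[m];print("knob",len(k),np.median(k,0).round(4),k.min(0).round(4),k.max(0).round(4))
togo(r.get_obs(),[.5283,-.1004,.09],4.0)
```

```text
knob 845 [ 0.5282 -0.0987  0.149 ] [ 0.5164 -0.1112  0.144 ] [ 0.5399 -0.088   0.1515]
tool x [-0.07   0.998 -0.   ] y [0.998 0.07  0.001] z [ 9.e-04 -1.e-04 -1.e+00] yaw_y deg 4.0
pos [ 0.5275 -0.1005  0.1699] shift mm [ 0.1  0.7 79.9] spin -4.0300162940321016e-05 j [ 0.41  0.16 -0.33  1.79  0.05  1.2   0.13] F [0.2 0.4 0. ] gap 0.649 t 18.6
```

View pics/wrist11.png

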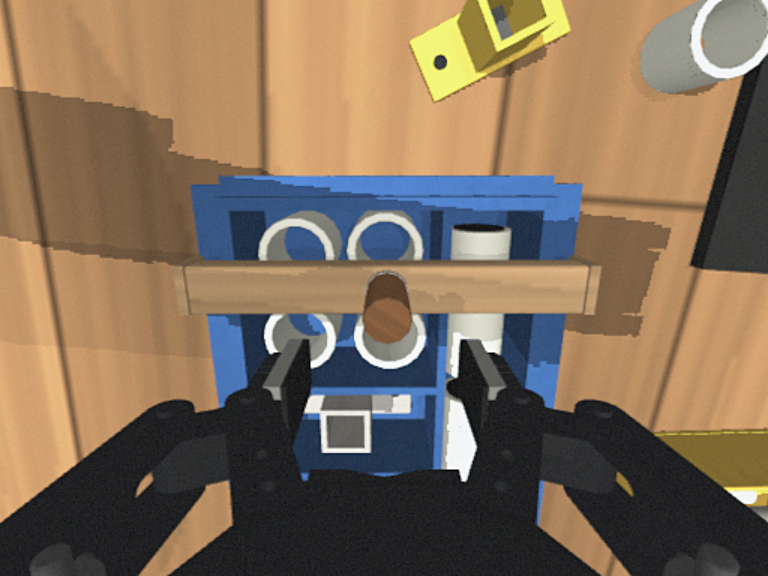

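Aligned with the knob (knob top at (387,318), between the fingers). Descend and grip.

Call:
play_rows --hand '[0.65, 0.65, 0.65, 0.65, 0.65, 0.65]' --pt "0.5 0.5 10" --pt "0 0 20" --pt "0 0 20" --pt "0 0 18" --pt "0 0 10" --pt "0 0 0" --spin '[0, 0, 0, 0, 0, 0]'

```text
time_s: 19.2
eef_pos: [0.5267, -0.0996, 0.0898]
ee_rot: [-2.141, -2.296, 0.002]
wrist_force: [-0.0, 0.6, 0.6]
finger_gap: 0.65
```

Call:
play_rows --hand '[0.5, 0.4, 0.3, 0.2, 0.2, 0.2, 0.2]' --pt "0 0 0" --pt "0 0 0" --pt "0 0 0" --pt "0 0 0" --pt "0 0 0" --pt "0 0 0" --pt "0 0 0" --spin '[0, 0, 0, 0, 0, 0, 0]' --force 30

```text
time_s: 19.9
eef_pos: [0.5289, -0.0999, 0.0924]
ee_rot: [2.141, 2.296, 0.003]
wrist_force: [5.0, -0.7, 6.4]
finger_gap: 0.272
```

Call:
play_rows --hand '[0.2, 0.2, 0.2, 0.2, 0.2, 0.2, 0.2, 0.2]' --pt "-5 0 0" --pt "-10 0 0" --pt "-15 0 0" --pt "-15 0 0" --pt "-15 0 0" --pt "-15 0 0" --pt "-15 0 0" --pt "-10 0 0" --spin '[0, 0, 0, 0, 0, 0, 0, 0]'

```text
time_s: 20.7
eef_pos: [0.536, -0.2, 0.0924]
ee_rot: [2.141, 2.296, 0.003]
wrist_force: [4.9, 2.9, 6.1]
finger_gap: 0.272
```

Run:
```python
from station import r
from h import *
togo(r.get_obs(),[.5133,-.3144,.092],4.0)
t=r.snapshot("side");cv2.imwrite("pics/side4.png",cv2.resize(t["image"][60:180,170:310,::-1],None,fx=5,fy=5))
```

```text
tool x [-0.07   0.998 -0.   ] y [0.998 0.07  0.003] z [ 0.0027  0.     -1.    ] yaw_y deg 4.01
pos [ 0.536  -0.2     0.0924] shift mm [-112.5  -30.6    0.3] spin 0.00020053972439049161 j [ 0.51  0.29 -0.27  1.8   0.09  1.06  0.28] F [4.9 2.9 6.1] gap 0.272 t 20.7
```

View pics/side4.png

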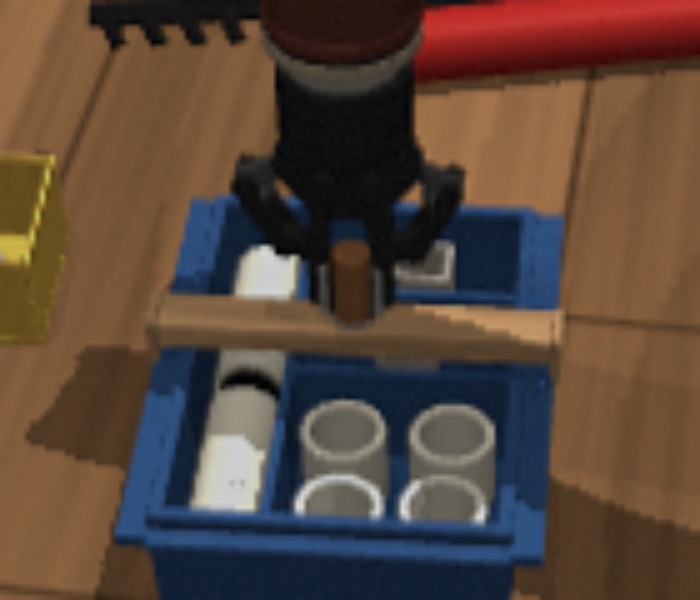

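Call:
play_rows --hand '[0.2, 0.2, 0.2, 0.2, 0.2, 0.2, 0.2, 0.2]' --pt "-8 0 0" --pt "-14 0 0" --pt "-18 0 0" --pt "-18 0 0" --pt "-18 0 0" --pt "-14 0 0" --pt "-10 0 0" --pt "-5 0 0" --spin '[0, 0, 0, 0, 0, 0, 0, 0]'

```text
time_s: 21.55
eef_pos: [0.5434, -0.3047, 0.0924]
ee_rot: [2.141, 2.296, 0.003]
wrist_force: [4.5, 1.9, 8.2]
finger_gap: 0.268
```

Call:
play_rows --hand '[0.2, 0.2, 0.2]' --pt "-3 0 0" --pt "-2 0 0" --pt "0 0 0" --spin '[0, 0, 0]'

```text
time_s: 21.85
eef_pos: [0.5437, -0.3092, 0.0924]
ee_rot: [2.14, 2.297, 0.003]
wrist_force: [5.0, -0.1, 5.6]
finger_gap: 0.269
```

Call:
play_rows --hand '[0.2, 0.2, 0.2]' --pt "-1.5 0 0" --pt "-1 0 0" --pt "0 0 0" --spin '[0, 0, 0]'

```text
time_s: 22.15
eef_pos: [0.5439, -0.3113, 0.0924]
ee_rot: [2.14, 2.297, 0.003]
wrist_force: [4.9, 0.4, 6.4]
finger_gap: 0.276
```

Call:
play_rows --hand '[0.2, 0.2, 0.2]' --pt "-1 0 0" --pt "-1 0 0" --pt "0 0 0" --spin '[0, 0, 0]'

```text
time_s: 22.45
eef_pos: [0.544, -0.3132, 0.0924]
ee_rot: [2.14, 2.297, 0.003]
wrist_force: [4.5, 0.9, 6.6]
finger_gap: 0.271
```

Call:
play_rows --hand '[0.2, 0.2, 0.2]' --pt "-1 0 0" --pt "0 0 0" --pt "0 0 0" --spin '[0, 0, 0]'

```text
time_s: 22.75
eef_pos: [0.5441, -0.3142, 0.0924]
ee_rot: [2.14, 2.297, 0.003]
wrist_force: [4.3, 0.8, 6.7]
finger_gap: 0.274
```

Call:
play_rows --hand '[0.2, 0.2, 0.2]' --pt "-1 0 0" --pt "-1 0 0" --pt "0 0 0" --spin '[0, 0, 0]'

```text
time_s: 23.05
eef_pos: [0.5441, -0.3145, 0.0924]
ee_rot: [-2.14, -2.299, -0.004]
wrist_force: [1.6, 6.4, 10.6]
finger_gap: 0.275
```

Call:
play_rows --hand '[0.2, 0.2, 0.2]' --pt "-1 0 0" --pt "0 0 0" --pt "0 0 0" --spin '[0, 0, 0]'

```text
time_s: 23.35
eef_pos: [0.5441, -0.3146, 0.0924]
ee_rot: [-2.139, -2.299, -0.005]
wrist_force: [0.1, 10.0, 11.8]
finger_gap: 0.27
```

Call:
play_rows --hand '[0.2, 0.3, 0.5, 0.65, 0.65, 0.65]' --pt "2.3 0 0" --pt "0 0 0" --pt "0 0 0" --pt "0 0 0" --pt "0 0 0" --pt "0 0 0" --spin '[0, 0, 0, 0, 0, 0]'

```text
time_s: 23.95
eef_pos: [0.5422, -0.3156, 0.0909]
ee_rot: [-2.142, -2.297, 0.001]
wrist_force: [0.7, -0.4, -0.5]
finger_gap: 0.651
```

Call:
play_rows --hand '[0.65, 0.65, 0.65, 0.65, 0.65, 0.65, 0.65, 0.65]' --pt "0 0 -5" --pt "0 0 -15" --pt "0 0 -25" --pt "0 0 -35" --pt "0 0 -35" --pt "0 0 -25" --pt "0 0 -10" --pt "0 0 0" --spin '[0, 0, 0, 0, 0, 0, 0, 0]'

```text
time_s: 24.75
eef_pos: [0.5434, -0.3158, 0.2434]
ee_rot: [2.14, 2.296, 0.001]
wrist_force: [-0.2, 0.2, -0.8]
finger_gap: 0.647
```

Run:
```python
from station import r
from h import *
for n in("top","side","wrist"):
    s=r.snapshot(n);cv2.imwrite(f"pics/{n}_e.png",cv2.resize(s["image"][:,:,::-1],(768,576)))
    W=cloud(s);x,y,z=W[...,0],W[...,1],W[...,2]
    m=(z>.144)&(z<.153)&(abs(x-.544)<.03)&(abs(y+.314)<.03);k=W[m]
    if len(k)>5:print(n,"knob",len(k),np.median(k,0).round(4),((k.min(0)+k.max(0))/2).round(4))
    f=(np.hypot(x-.507,y+.218)<.06)&(z>.055)&(z<.09)&(cv2.cvtColor(s["image"],cv2.COLOR_RGB2HSV)[...,1]<60)&(abs(y+.218)<.03)&(abs(x-.507)<.03)
    q=W[f]; 
    if len(q)>5: print(n,"socket",len(q),((q.min(0)+q.max(0))/2).round(4),np.median(q[:,2]))
togo(r.get_obs(),[.5,-.3,.2])
```

```text
top knob 105 [ 0.5422 -0.3132  0.1482] [ 0.5423 -0.3144  0.1479]
top socket 189 [ 0.5052 -0.2188  0.0642] 0.06799960791330395
side knob 34 [ 0.5434 -0.3108  0.149 ] [ 0.5434 -0.3102  0.1481]
side socket 111 [ 0.5062 -0.2185  0.0652] 0.06786710445985866
wrist knob 467 [ 0.5433 -0.3136  0.149 ] [ 0.5435 -0.3141  0.1477]
wrist socket 555 [ 0.5071 -0.2193  0.0638] 0.06991396101511499
tool x [-0.07   0.998  0.001] y [ 0.998  0.07  -0.002] z [-0.0021  0.0012 -1.    ] yaw_y deg 4.01
pos [ 0.5421 -0.3152  0.2397] shift mm [ 18.  -40.8  39.8] spin None j [ 0.62  0.29 -0.21  1.48  0.06  1.38  0.48] F [-0.2 -0.4  0.3] gap 0.649 t 24.9
```

View pics/side_e.png

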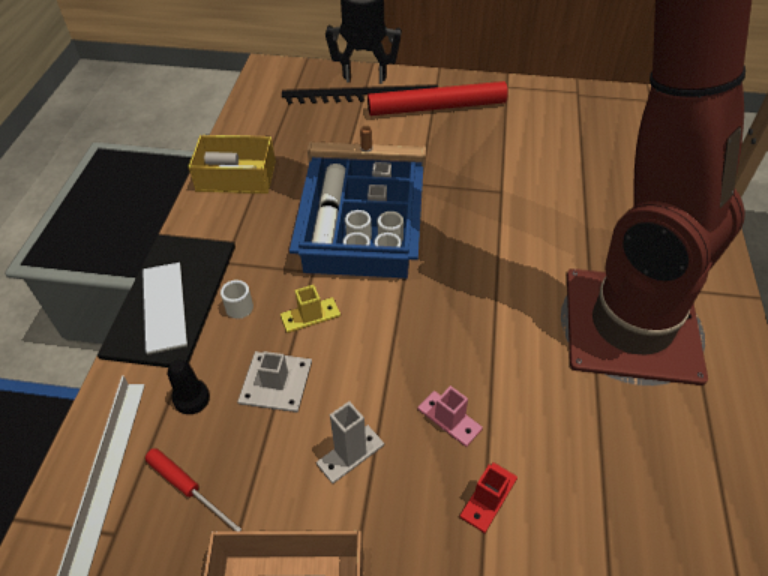

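View pics/wrist_e.png

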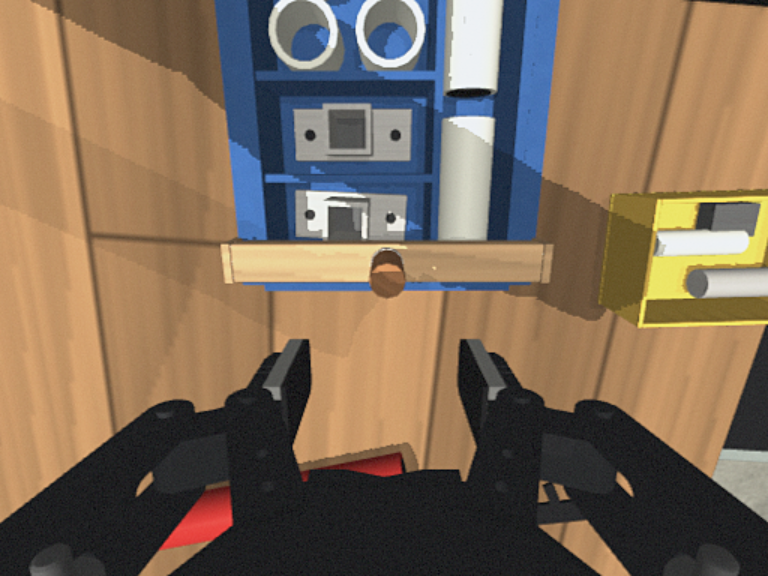

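The foot sits level in the bay, the bar stands at its −y end, and the gripper is clear of everything.

```bash
python3 -c "
from station import r
print(r.finish_job())"
```

```text
the job is handed in; nothing more can be done
None
```

The job is done and handed in at about 25 s of the 48 s allowed. The short, narrow foot stands in the empty bay, and the check bar was slid over the whole tray to its stop.

- **Foot:** I lowered it until it touched the floor and only then let it go. My last measurements put the socket's top at 0.070 m and the plate's top at 0.014 m, which is what a foot flat on the 6 mm floor should give. The rim is at 0.080 m. The foot is within about 2 mm of the bay's centre.
- **Check bar:** I moved it by its knob for about 215 mm until the side force rose at the stop, to about 10 N. The bar met no noticeable resistance before that. The wrist and top cameras put the knob at y = −0.314 m, where the stop should be; the side camera read −0.310 m. The gripper is open and well clear above the bar.
- **First grasp missed:** The gripper closed above the foot without touching it. Both cameras showed the fingertips about 36 mm higher than the reported tool position implied. I allowed for this in all later moves, and the contact heights fitted.
- **Forces:** The highest wrist force I read was about 17 N, when the foot was pressed onto the floor, against a limit of 120 N. I read the force only at the end of each move, so a brief higher peak is possible.

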